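# Make up a service kit on its layout tray and raise the carry handle

### The job

Make up the service kit: lay every kit part that is on the bench (oil filter, idler pulley, ignition coil, pipe elbow, brake pad, small carton; some may be missing today, and their outlines stay empty) flat on the tray's card inside its own drawn outline, turned as drawn, the filter standing. Only when all of them lie in place, swing the tray's carry handle up until it snaps fully upright into its catch, and leave it so. Leave the other things on the bench where they are.

Things in the scene. Friction and masses are not known exactly. Their poses are not given: they have to be found in the camera images.
- tray: fixed grey kit tray, 346 (x) x 262 (y) mm, rim 9 mm high over the bench, 4 mm thick. Origin: centre of the underside. Its floor, 4 mm up, is a white card with each part's outline drawn in black, 8 mm bigger all round; a part in place has its x, y, z axes parallel to the tray's. At the short ends stand ears 36 mm wide, 86 mm high at x = 176 mm, 65 mm at x = -176 mm, the handle's side arms outside them (x = +-187 mm)
- spot_filter (a point): on the card, centre of the oil filter's outline: a circle of 80 mm with a smaller circle of 40 mm in it; middle of the +y side
- spot_pulley (a point): on the card, centre of the pulley's outline: a circle of 70 mm with a small 18 mm circle in it; tray corner at +x, +y
- spot_coil (a point): on the card, centre of the ignition coil's outline, which is long along the tray's x, the broad head towards -x; -x end of the +y side
- spot_elbow (a point): on the card, middle of the elbow's L-shaped outline: corner at -x, +y, legs running to the tray's +x and -y; middle of the -y side
- spot_pad (a point): on the card, centre of the brake pad's outline: 116 x 62 mm with cut corners and a line across the middle, long along the tray's x; -x end of the -y side
- spot_carton (a point): on the card, centre of the small carton's outline: a 96 x 66 mm rectangle with a line along it, long along the tray's x; tray corner at +x, -y
- carry_handle (a joint): angle of the tray's carry handle (steel bail, rubber grip): 0 = folded level beside the tray's +y side, 1.571 = upright, at its stop. Starts at 0 to 0.3. The hinge is stiff: it stays where left, about 4 N at the grip to raise. From 1.1 rad a sprung ball catch resists (up to about 10 N), its top at 1.36; past 1.45 it snaps up to the stop and is held; pulling it back out takes about 8 N
- handle_grip (a point): middle of the handle's rubber grip, on its axis: a round bar 22 mm thick, 140 mm long, parallel to the tray's x axis. It moves on a circle of 165 mm about the hinge axis, which runs along the tray's x, 45 mm above the tray's origin: from beside the +y side at 0 up to above the middle
- oil_filter: white spin-on oil filter, a can 64 mm in diameter and 80 mm high with a fluted top, 0.3 kg, standing. Origin at the centre of its underside, z up along its axis; its turn does not matter
- pulley: black idler pulley with a steel bearing in the middle, 54 mm in diameter, 28 mm high, 0.16 kg, lying flat. Origin at the centre of its underside, z up along its axis; its turn does not matter
- coil: black ignition coil lying down, 130 mm long, 28 mm high: at its -x end a head 50 mm long and 34 mm wide (x from -65 to -15 mm), then a thin stem 20 mm thick, and at its +x end a rubber boot 28 mm thick. 0.18 kg, heavier at the head. Origin under the middle of its length
- coil_head (a point): on the coil's underside below the middle of its head, at x = -40 mm
- elbow: black hard-plastic pipe elbow lying flat: an L of 24 mm pipe, with 29 mm collars 12 mm long at both ends and a 29 mm ball at the corner, pipe axis 14.5 mm up. Pipe axes: corner at (-27.5, +27.5) mm, one leg from there to (+37.5, +27.5), the other to (-27.5, -37.5). 0.08 kg. Origin on its underside, in the middle of the square that the L spans
- elbow_corner (a point): on the elbow's underside below its corner
- brake_pad: brake pad lying flat, grey friction lining up on a dark steel back plate: 100 mm long (x), 46 mm wide (y), 18 mm thick; at the ends the plate narrows to 26 mm wide, 5 mm thick lugs beyond x = +-41 mm. 0.28 kg. Origin at the centre of its underside; either way round is right
- small_carton: closed brown cardboard carton, 80 (x) x 50 (y) x 40 mm high, 0.15 kg, a paper tape along its top. Origin at the centre of its underside; either way round is right
- grease_tin: bystander among the parts: round grey tin with a steel cap, 58 mm in diameter, 62 mm high, standing. No outline on the card
- spray_can: bystander: grey spray can, 54 mm in diameter, 178 mm high, beyond the parts
- wrench: bystander: steel wrench 200 mm long, lying right of the parts
- oil_bottle: bystander: grey oil bottle, 80 mm in diameter, 190 mm high, beyond the tray
Things that resemble listed ones, but are neither listed nor needed, are in the scene too. What is shaped like the brake_pad but yellow is not meant.

How it is judged:
By the outcome, as a careful person would: the job done as asked, in the order asked, and still so for the second after the job is handed in, with the robot touching nothing.
Of oil_filter, pulley, coil, elbow, brake_pad, small_carton only 4 to 6 are there at a start; the rules pass over those that are not, and their reading is None.
At some moment in a run one of oil_filter, pulley, coil, elbow, brake_pad, small_carton may be knocked a few centimetres aside while the robot is not near it.
It also fails if it takes over 210 s, if anything falls off the work surface, if the arm or the gripper's body presses on something with over 40 N, if the wrist force passes 120 N, or if a joint passes its speed limit or range.

### The arm

A 6-joint arm with a two-finger parallel gripper is mounted at the origin on the work surface. World frame = base frame: x ahead of the robot, y to its left, z up, the work surface at z = 0. Lengths are in m, angles in rad, forces in N, time in s.
With the tool pointing down it reaches from about 0.425 to 0.95 m from the base axis. Payload 3.5 kg.
Tool frame: the origin (TCP) lies between the finger pads; the fingertips stand ahead of it and the grasp point (between the pads) lies 6 mm ahead of it (ctrl.tip_reach is the z of the fingertips in the tool frame, in m); z points along the fingers, y is the line along which they close (so a half turn about z gives the same grasp; the last joint's range is limited). The gripper opens to 85 mm and grips with 20 to 120 N. Pads are 22 mm wide; open, the fingers measure 114 mm over their backs; the gripper's body (76 mm by 85 mm) begins 54 mm behind the grasp point. The pads swing forward as they close: fully open they stand 13 mm farther back than shut.
Start: joints at [1.013, 0.286, 1.577, -0, 1.279, -0.15], TCP at [0.268, 0.62, 0.256] pointing down, gripper open.
Joint ranges: [-2.77, 2.77], [-0.9, 2.22], [0.21, 2.48], [-1.53, 4.67], [0.24, 2.81], [-2.84, 2.84]. Speed limits (rad/s): [2.79, 2.79, 3.14, 3.14, 3.14, 3.14].

### API

Orientations are given as a rotation vector (axis times angle).
In Python, from plant import sense, optics, ticket, ctrl gives the robot as it stands.
- The arm moves only by the tool play_rows, never from a script. Its argument "steps" is a list that holds one entry, the list of rows, each a list of 7 numbers: the turn, a rotation vector about the world's x, y, z in degrees, then the shift along the world's x, y, z in mm, then the opening, from -1 (shut) to 1 (fully open). A call has 1 to 20 rows; each row shifts and turns the commanded pose from where the row before left it; what a row does not reach is not made up. A row lasts 1/8 s, in which the tool goes at most 62.5 mm and 10.7 degrees, less where a joint would pass 70% of its speed; a pose out of reach is approached as far as the arm can. A call is refused whole if a number of a shift passes 62.5 or a number of a turn 10.7, either way. A call with a gripper value outside its range is refused whole. The fingers move at their own pace and stop on an object; "force" is the grip in N (left out, the last holds). Time passes only in rows, so rows that do not move let the fingers close. It gives the time, the measured TCP pose, the force, the opening and the grip force at its end, in the units of the state.
- sense(): the state, without advancing time (a new reading comes with each control period).
- optics.snapshot(name): name is "scene" or "top" or "wrist"; returns a dict with "frame" (384x512x3 uint8, blue, green, red), "fov_y" (degrees; the focal length in pixels is half the picture's height over the tangent of half this angle, whatever the lens; pixels are square), "cx", "cy" (the principal point, pixels), "k1" (the pictures are not rectified: a ray, as slopes to the right and down, at radius r is drawn at 1 + k1 r^2 times it, then the intrinsics apply), "rvec" (rotation vector, rad) and "tvec" (3), from world to camera coordinates, as OpenCV has them; the wrist camera has in their place "mount" (4x4, takes a point from camera to tool coordinates, whose origin is the TCP and whose axes are the flange's). Camera axes: x right, y down, z forward; pixel columns grow to the right and rows downward; lengths in m; the calibration is good to about 2 mm. A picture is of the moment at which its call begins: read the wrist's pose just before it. There is no depth.
- ticket.sign_off(): hands the job in; it is judged then, once.
The state is a dict: "time": time; "q": joint angles; "dq": joint speeds; "tau": joint torques, N m; "tool_pos": TCP position; "eef_rot": TCP orientation; "wrist_force": force on the tool from outside, world axes, zero at the start; "moment": the same for the moment, N m; "opening": opening from 0.0 (shut) to 1.0 (fully open); "grasp_force": force on a finger pad.
Only numpy, scipy, OpenCV 4.12 (cv2) and the standard library are available. Lean on these libraries where they do the work, as an engineer would, in place of code of your own. Each camera call takes 0.05 s, during which the arm holds its last target. There are 200 camera calls.

## Working session

There is one attempt and no reset: what is moved stays moved. The work goes in short steps, Python scripts to look and compute and a tool call to move; the robot and the scene stay as the last step left them, time stands still between calls to the robot, and variables do not carry over. Pictures are saved under pics/ and viewed, at most 14 in all, crops included, and the job is handed in when it is done.

Besides the shell and the picture viewer there is one more tool, called after ">>>" as a command line: name --argument value ..., lists and objects as JSON in quotes. play_rows: Moves the arm, as the interface text tells. Its arguments: {"type":"object","properties":{"steps":{"type":"array","items":{"type":"array","items":{"type":"array","items":{"type":"number"}}}},"force":{"type":"number"}},"required":["steps"]}

```bash
ls; mkdir -p pics
cat > h.py <<'E'
import numpy as np, cv2
from plant import sense, optics, ticket, ctrl
from scipy.spatial.transform import Rotation as R
def snap(n):
    s=sense(); d=optics.snapshot(n); d['s']=s
    f=d['frame'].shape[0]/2/np.tan(np.radians(d['fov_y'])/2); d['f']=f
    if n=='wrist':
        T=np.eye(4);T[:3,:3]=R.from_rotvec(s['eef_rot']).as_matrix();T[:3,3]=s['tool_pos']
        M=T@np.array(d['mount']); d['Rc']=M[:3,:3]; d['o']=M[:3,3]
    else:
        A=R.from_rotvec(np.ravel(d['rvec'])).as_matrix(); d['Rc']=A.T; d['o']=-A.T@np.ravel(d['tvec'])
    return d
def ray(d,px):
    p=(np.atleast_2d(px).astype(float)-[d['cx'],d['cy']])/d['f']
    u=p.copy()
    for _ in range(20): u=p/(1+d['k1']*(u**2).sum(1,keepdims=True))
    return np.c_[u,np.ones(len(u))]@d['Rc'].T
def onz(d,px,z):
    v=ray(d,px); return (d['o']+v*((z-d['o'][2])/v[:,2:]))[:,:2]
def proj(d,X):
    c=(np.atleast_2d(X)-d['o'])@d['Rc']; u=c[:,:2]/c[:,2:]
    u=u*(1+d['k1']*(u**2).sum(1,keepdims=True)); return u*d['f']+[d['cx'],d['cy']]
E
python3 - <<'E'
from h import *
for n in('scene','top','wrist'):
    d=snap(n); cv2.imwrite(f'pics/{n}0.png',cv2.resize(d['frame'],(800,600),interpolation=cv2.INTER_CUBIC)); print(n,d['o'].round(3),d['Rc'][:,2].round(2),d['f'],d['k1'],d['cx'],d['cy'])
print(ctrl.tip_reach, sense())
E
```

```text
pics
scene [ 1.552 -0.135  1.176] [-0.69  0.03 -0.73] 425.09737464347694 -0.07810905412181444 254.12347523901548 187.0514078340175
top [ 0.455 -0.077  1.166] [ 0.08 -0.   -1.  ] 400.72005090826036 -0.04064211127431739 256.9111348240701 186.63881821850396
wrist [0.202 0.648 0.372] [ 0.25 -0.11 -0.96] 346.2478917532335 -0.09830057954205426 252.38280724753199 186.14492180322657
0.025 {'time': 0.15, 'q': array([ 1.01299903e+00,  2.86994818e-01,  1.57784713e+00, -3.62359802e-05,
        1.27863596e+00, -1.50003470e-01]), 'dq': array([ 0.00236014, -0.00115635, -0.00435571,  0.00013557, -0.00172345,
       -0.00066995]), 'tau': array([ 1.27587846e-03, -4.06598103e+01, -2.93144792e+01, -1.01763931e-04,
        3.93532973e-03,  5.34867990e-07]), 'tool_pos': array([0.26742191, 0.61924728, 0.25523967]), 'eef_rot': array([-6.35989757e-01, -3.07590854e+00,  2.79615624e-03]), 'wrist_force': array([ 0.05354387, -0.02662306, -0.08072431]), 'moment': array([-0.00532971,  0.06186819, -0.03572484]), 'grasp_force': 0.0, 'opening': 0.9974334679084397}
```

View pics/top0.png

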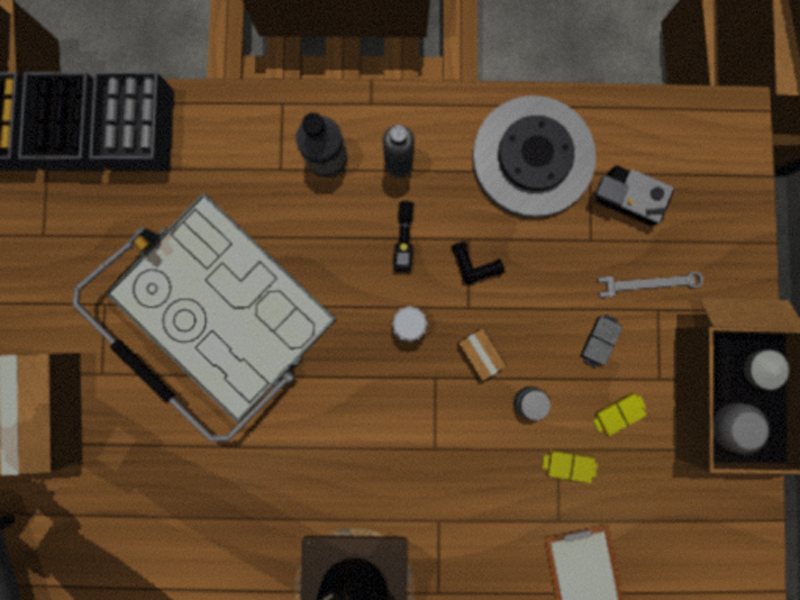

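View pics/scene0.png

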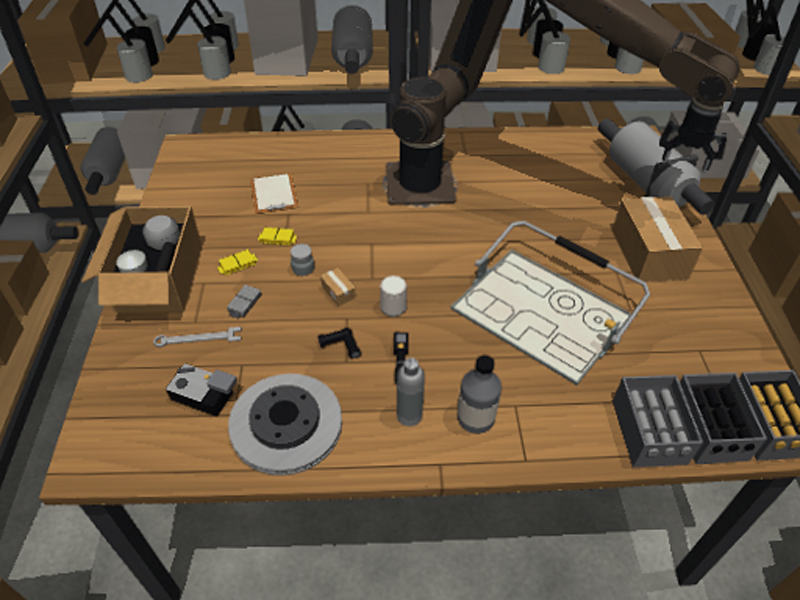

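The top view shows the tray on the left (card corners about (204,195), (335,320), (240,419), (110,295), yaw about 44°, handle folded to the lower left). The parts are coil (404,240), elbow (477,265), filter (410,324), carton (482,355) and grey pad (601,341). I see no pulley on the bench. Next I measure.

Run:
```python
from h import *
d=snap('top'); im=d['frame']; s=512/800
hsv=cv2.cvtColor(im,cv2.COLOR_BGR2HSV); g=im.max(2)
lowsat=((hsv[...,1]<70)&(g>60)).astype(np.uint8)
dark=(g<45).astype(np.uint8)
wood=((hsv[...,1]>110)).astype(np.uint8)
def comp(m,c,r):
    c=np.array(c)*s; r=r*s
    k=np.zeros_like(m); cv2.circle(k,tuple(int(v) for v in c),int(r),1,-1); m=m&k
    cs,_=cv2.findContours(m,cv2.RETR_EXTERNAL,cv2.CHAIN_APPROX_NONE)
    return max(cs,key=cv2.contourArea)[:,0,:].astype(float)
card=comp(cv2.morphologyEx(((hsv[...,1]<60)&(g>130)).astype(np.uint8),cv2.MORPH_CLOSE,np.ones((5,5),np.uint8)),(222,307),135)
P=onz(d,card,.004).astype(np.float32); (c,wh,a)=cv2.minAreaRect(P); print('card',np.round(c,4),np.round(wh,4),a)
box=cv2.boxPoints((c,wh,a)); print(box.round(3).tolist())
for n,m,c0,r,z in [('filter',lowsat,(410,324),26,.08),('pad',lowsat,(601,341),36,.018),('coil',dark,(404,240),45,.02),('elbow',dark,(477,265),38,.0145),('carton',((hsv[...,0]<25)&(hsv[...,1]<140)&(g>100)).astype(np.uint8),(482,355),34,.04),('tin',lowsat,(533,405),24,.062)]:
    cc=comp(m,c0,r); P=onz(d,cc,z).astype(np.float32); (c,wh,a)=cv2.minAreaRect(P)
    print(n,np.round(c,4),np.round(wh,4),round(a,1),'pix',cc.min(0)/s,cc.max(0)/s)
w=snap('wrist')
```

```text
card [0.5145 0.257 ] [0.3347 0.2517] 47.111961364746094
[[0.30799999833106995, 0.2199999988079071], [0.49300000071525574, 0.04899999871850014], [0.7210000157356262, 0.2939999997615814], [0.5360000133514404, 0.4650000035762787]]
filter [ 0.4831 -0.0934] [0.0593 0.0594] 45.6 pix [392.1875 306.25  ] [426.5625 340.625 ]
pad [ 0.4589 -0.451 ] [0.0452 0.0843] 64.3 pix [584.375  317.1875] [620.3125 364.0625]
coil [ 0.6449 -0.0814] [0.1314 0.0317] 0.5 pix [393.75   201.5625] [410.9375 271.875 ]
elbow [ 0.606  -0.2209] [0.0791 0.0785] 19.1 pix [451.5625 242.1875] [503.125 284.375]
carton [ 0.429  -0.2201] [0.0788 0.0074] 32.3 pix [467.1875 335.9375] [490.625  373.4375]
tin [ 0.3446 -0.3165] [0.0467 0.0517] 89.8 pix [521.875  389.0625] [548.4375 418.75  ]
```

View pics/wrist0.png

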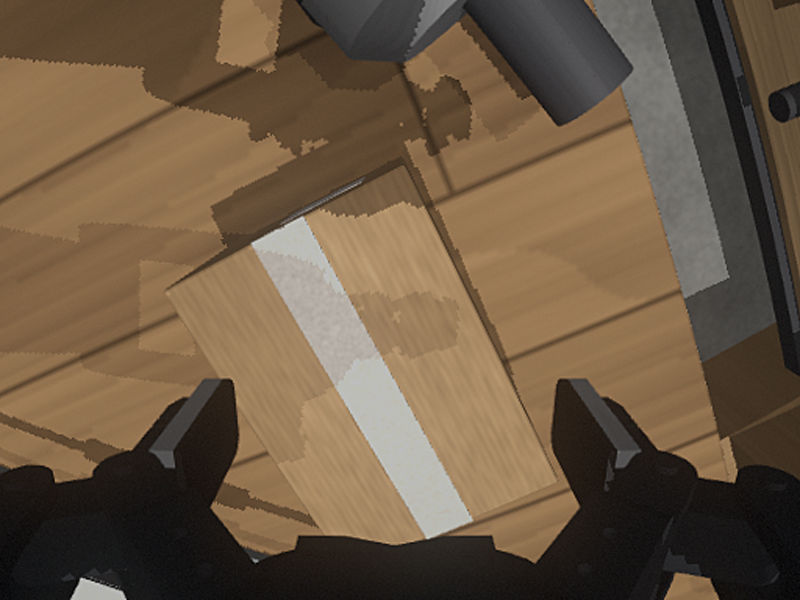

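The wrist camera sees only the big storage carton beside the tray. Next I measure the drawn outlines and the carton, and set up a planner.

```bash
cat >> h.py <<'E'
TC=np.array([.5145,.257]); TY=47.1
def t2w(p,c=None,a=None):
    a=np.radians(TY if a is None else a); return (TC if c is None else c)+np.array([[np.cos(a),-np.sin(a)],[np.sin(a),np.cos(a)]])@np.array(p)
def w2t(p,c=None,a=None):
    a=np.radians(TY if a is None else a); return (np.atleast_2d(p)-(TC if c is None else c))@np.array([[np.cos(a),-np.sin(a)],[np.sin(a),np.cos(a)]])
def yaw(s): # direction of tool y, mod 180
    y=R.from_rotvec(s['eef_rot']).as_matrix()[:,1]; return np.degrees(np.arctan2(y[1],y[0]))
def go(x,y,yw,z=None):
    s=sense(); p=s['tool_pos']; t=(yw-yaw(s)+90)%180-90
    print('now',p.round(4),'yaw %.1f q6 %.2f t %.1f'%(yaw(s),s['q'][5],s['time']),'-> d',np.round([(x-p[0])*1e3,(y-p[1])*1e3,0 if z is None else (z-p[2])*1e3],1),'turn %.1f'%t, 'op %.2f gf %.1f'%(s['opening'],s['grasp_force']))
E
python3 - <<'E'
from h import *
d=snap('top'); im=d['frame']; s=512/800
hsv=cv2.cvtColor(im,cv2.COLOR_BGR2HSV); g=im.max(2)
# outlines
m=np.zeros(g.shape,np.uint8); box=np.float32([t2w(p) for p in [(-.16,-.118),(.16,-.118),(.16,.118),(-.16,.118)]])
cv2.fillPoly(m,[proj(d,np.c_[box,[.004]*4]).round().astype(np.int32)],1)
loc=cv2.blur(g,(15,15)).astype(int)
line=((g<loc-12)&(m>0)).astype(np.uint8)
cs,_=cv2.findContours(line,cv2.RETR_EXTERNAL,cv2.CHAIN_APPROX_NONE)
for c in cs:
    if len(c)<30: continue
    P=w2t(onz(d,c[:,0],.004)); print('outline lo',(P.min(0)*1e3).round(1),'hi',(P.max(0)*1e3).round(1),'mid',((P.min(0)+P.max(0))*500).round(1))
    q=w2t(onz(d,c[:,0],.004)).astype(np.float32); r=cv2.minAreaRect(q); print('   rect',np.round(np.array(r[0])*1e3,1),np.round(np.array(r[1])*1e3,1),round(r[2],1))
# carton
x0,y0,x1,y1=[int(v*s) for v in (440,315,525,400)]
cr=im[y0:y1,x0:x1]; cv2.imwrite('pics/crop1.png',np.hstack([cv2.resize(cr,(390,390),interpolation=cv2.INTER_CUBIC),cv2.resize(im[int(190*s):int(310*s),int(360*s):int(480*s)],(390,390),interpolation=cv2.INTER_CUBIC)]))
print(ctrl.tip_reach,[a for a in dir(ctrl) if a[0]!='_'])
go(.606,-.2209,0,.2)
E
```

```text
outline lo [-162.3   36.5] hi [-18.2  93.3] mid [-90.2  64.9]
   rect [-90.5  64.6] [ 56.7 144.1] 89.4
outline lo [-10.5  24.3] hi [ 73.3 106.1] mid [31.4 65.2]
   rect [31.4 65.2] [81.7 83.7] 89.3
outline lo [81.6 27.5] hi [153.8 101.4] mid [117.7  64.5]
   rect [118.7  65.4] [74.1 70.5] 43.5
outline lo [-160.3 -112.4] hi [ 57.2 -11.8] mid [-51.5 -62.1]
   rect [-51.7 -61.5] [100.5 216.5] 89.2
outline lo [  64.4 -100.7] hi [160.5 -28.2] mid [112.4 -64.5]
   rect [112.7 -64.1] [72.4 95.5] 88.9
0.025 ['IKError', 'tip_reach']
now [0.2676 0.6195 0.2558] yaw 66.6 q6 -0.15 t 0.3 -> d [ 338.4 -840.4  -55.8] turn -66.6 op 1.00 gf 0.0
```

View pics/crop1.png

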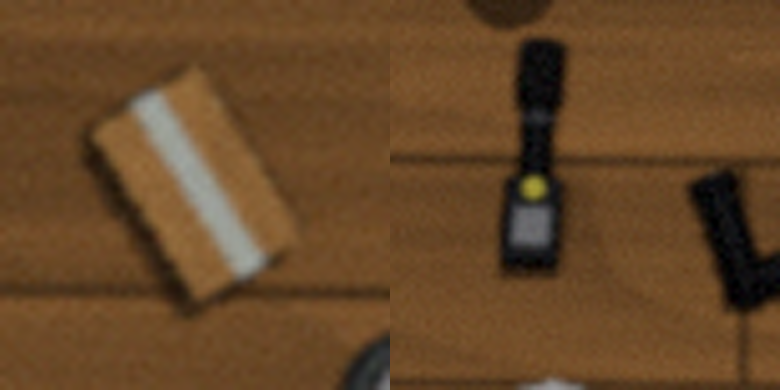

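The outlines are clean, which fixes the spots. I move to above the tray for a closer look on the way to the parts.

>>> play_rows --steps '[[[0, 0, 4, 40, -60, 10, 1], [0, 0, 4, 40, -60, 10, 1], [0, 0, 4, 40, -60, 10, 1], [0, 0, 4, 40, -60, 10, 1], [0, 0, 4, 40, -60, 10, 1], [0, 0, 4, 40, -60, 10, 1], [0, 0, 0, 0, 0, 0, 1], [0, 0, 0, 0, 0, 0, 1]]]'

```text
time: 1.3
tool_pos: [0.4735, 0.3106, 0.3077]
eef_rot: [0.016, -3.141, -0.001]
wrist_force: [-0.2, -0.0, 0.3]
opening: 0.999
grasp_force: 0.0
```

Run:
```python
from h import *
d=snap('top'); s=512/800
c=np.array([(90,135),(197,65),(298,240),(190,305)])/390*85+[440,315]
print('carton',onz(d,c*s,.04).round(4).tolist(),onz(d,c*s,.04).mean(0))
d=snap('wrist'); go(0,0,0); cv2.imwrite('pics/w1.png',cv2.resize(d['frame'],(800,600)))
```

```text
carton [[0.4473, -0.1858], [0.475, -0.2277], [0.4071, -0.2673], [0.3816, -0.225]] [ 0.427714   -0.22646609]
now [0.4728 0.3116 0.3074] yaw 90.7 q6 -1.18 t 1.4 -> d [-472.8 -311.6    0. ] turn 89.3 op 1.00 gf 0.0
```

View pics/w1.png

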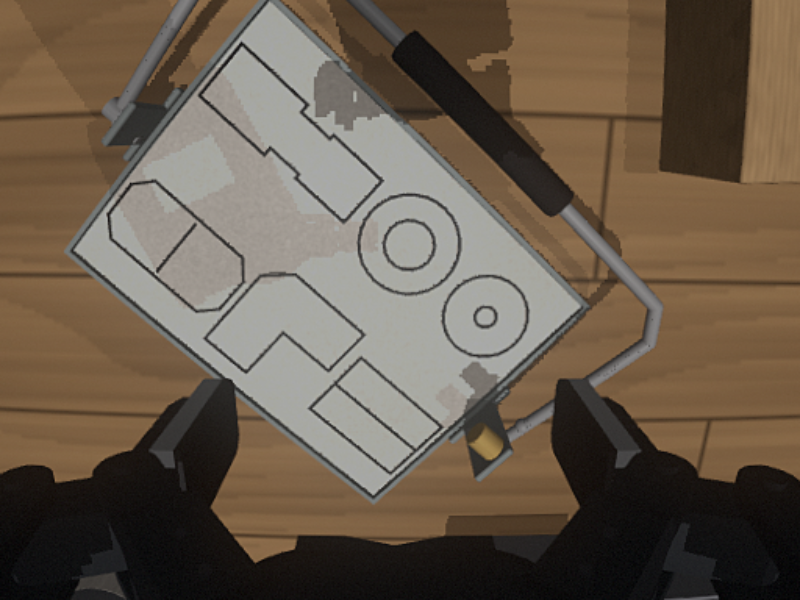

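The wrist view shows the whole tray. Filter circle is at (409,244), pad midline (177,248), carton box (310–442, 358–473), coil outline from (222,70) to (363,201), and the handle grip on the upper right. I cast these onto the card.

Run:
```python
from h import *
d=snap('wrist')
def W(p,z=.004): return onz(d,np.array(p)*.64,z)
c=W([(70,250),(373,500),(587,306),(270,0)],.009); print('rim',c.round(4).tolist(),c.mean(0),[np.linalg.norm(c[i]-c[i-1]).round(4) for i in range(4)])
a=[np.degrees(np.arctan2(*(v)[::-1])) for v in (c[1]-c[0],c[2]-c[3],)]; b=[np.degrees(np.arctan2(*(v)[::-1]))-90 for v in (c[3]-c[0],c[2]-c[1])]; print('ang',a,b)
for n,p in dict(filter=[(409.5,244)],pulley=[(485,316)],carton=[(361,358),(310,408),(391,473),(442,426)],pad=[(197,225),(157,272)],coilhead=[(242,44),(202,95)],coilboot=[(382,181),(344,221)],elbow=[(206,338),(246,372),(284,333),(331,371),(364,334)]).items():
    q=W(p); print(n,q.mean(0).round(4),(w2t(q)*1e3).round(1).tolist())
g=np.array([(403,45),(562,203)]); print('grip z .06',W(g,.06).round(4).tolist(),(w2t(W(g,.06))*1e3).round(0).tolist())
```

```text
rim [[0.4901, 0.0484], [0.7209, 0.2951], [0.5326, 0.4696], [0.3065, 0.2211]] [0.51253358 0.25856157] [np.float64(0.252), np.float64(0.3379), np.float64(0.2567), np.float64(0.336)]
ang [np.float64(46.91605089850837), np.float64(47.71575377732042)] [np.float64(46.75106954826791), np.float64(47.176851605336026)]
filter [0.4844 0.3239] [[28.5, 67.6]]
pulley [0.5437 0.3871] [[115.2, 67.2]]
carton [0.6382 0.2981] [[66.5, -30.4], [66.3, -95.8], [162.6, -95.2], [161.7, -29.2]]
pad [0.4899 0.1369] [[-104.4, -37.0], [-105.1, -90.5]]
coilhead [0.3538 0.1823] [[-164.6, 91.0], [-163.6, 42.8]]
coilboot [0.4511 0.2871] [[-20.9, 88.4], [-21.3, 45.5]]
elbow [0.5756 0.2219] [[-39.9, -107.5], [4.3, -108.1], [5.0, -58.2], [56.2, -56.8], [53.8, -12.8]]
grip z .06 [[0.3453, 0.3158], [0.4436, 0.425]] [[-72.0, 164.0], [75.0, 166.0]]
```

>>> play_rows --steps '[[[0, 0, 0, 12, -33, -8, 1], [0, 0, 0, 12, -33, -8, 1], [0, 0, 0, 12, -33, -8, 1], [0, 0, 0, 12, -33, -8, 1], [0, 0, 0, 12, -33, -8, 1], [0, 0, 0, 12, -33, -8, 1], [0, 0, 0, 12, -33, -8, 1], [0, 0, 0, 12, -33, -8, 1], [0, 0, 0, 12, -33, -8, 1], [0, 0, 0, 12, -33, -8, 1], [0, 0, 0, 12, -33, -8, 1], [0, 0, 0, 12, -33, -8, 1], [0, 0, 0, 0, 0, 0, 1], [0, 0, 0, 0, 0, 0, 1]]]'

```text
time: 3.2
tool_pos: [0.6176, -0.0839, 0.2116]
eef_rot: [0.02, -3.141, -0.001]
wrist_force: [-0.2, 0.0, 1.0]
opening: 0.997
grasp_force: 0.0
```

```bash
cat >> h.py <<'E'
TC=np.array([.5135,.258])
SP=dict(coil=(-.0915,.066),filter=(.030,.066),carton=(.113,-.0635),pad=(-.1035,-.064),elbow=(.0085,-.0605))
def blob(d,m,X,r,z):
    """largest contour of mask m within r m of world X=(x,y,z); returned on plane z"""
    c=proj(d,X)[0]; e=proj(d,np.array(X)+[r,0,0])[0]
    k=np.zeros(m.shape,np.uint8); cv2.circle(k,tuple(int(v) for v in c),int(np.linalg.norm(e-c)),1,-1)
    cs,_=cv2.findContours(m.astype(np.uint8)&k,cv2.RETR_EXTERNAL,cv2.CHAIN_APPROX_NONE)
    q=max(cs,key=cv2.contourArea)[:,0,:].astype(float); return onz(d,q,z).astype(np.float32)
E
python3 - <<'E'
from h import *
go(.617,-.0816,90.5,.03)
d=snap('wrist'); g=d['frame'].max(2)
for n,X in dict(coil=(.645,-.081,.02),elbow=(.606,-.221,.0145)).items():
    for X0 in (X,):
        P=blob(d,g<60,X,.085 if n=='coil' else .07,X[2]); r=cv2.minAreaRect(P); print(n,np.round(r[0],4),np.round(r[1],4),round(r[2],1))
cv2.imwrite('pics/w2.png',cv2.resize(d['frame'],(640,480)))
E
```

```text
now [ 0.6176 -0.0839  0.2116] yaw 90.7 q6 -1.88 t 3.2 -> d [  -0.6    2.3 -181.6] turn -0.2 op 1.00 gf 0.0
coil [ 0.6212 -0.0835] [0.0335 0.0846] 87.1
elbow [ 0.6057 -0.2236] [0.0807 0.087 ] 18.8
```

View pics/w2.png

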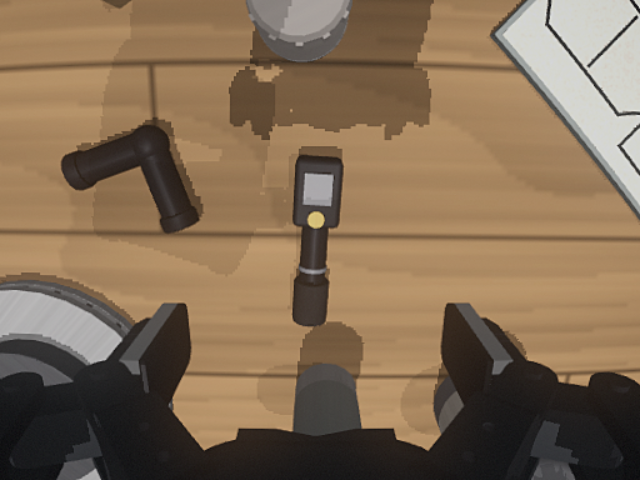

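The coil lies straight below (head (319,190), boot (310,302)), the elbow is at (130,175), and the spray can is well beyond.

Run:
```python
from h import *
d=snap('wrist')
p=onz(d,np.array([(320,157),(318.5,226),(314.5,225),(319,190),(309,325),(310,302)])*.8,.024); print(p.round(4).tolist())
v=p[3]-p[5]; print(np.degrees(np.arctan2(-v[1],-v[0])),np.linalg.norm(p[0]-p[4]))
```

```text
[[0.5795, -0.0807], [0.6296, -0.0811], [0.6288, -0.084], [0.603, -0.0811], [0.7101, -0.0874], [0.6903, -0.0868]]
-3.71899027490219 0.13077417762076224
```

>>> play_rows --steps '[[[0, 0, -4.2, -2.5, 2, -40, 1], [0, 0, 0, 0, 0, -40, 1], [0, 0, 0, 0, 0, -40, 1], [0, 0, 0, 0, 0, -35, 0.5], [0, 0, 0, 0, 0, -27, 0.2], [0, 0, 0, 0, 0, 0, -1], [0, 0, 0, 0, 0, 0, -1], [0, 0, 0, 0, 0, 0, -1], [0, 0, 0, 0, 0, 0, -1], [0, 0, 0, 0, 0, 0, -1], [0, 0, 0, 0, 0, 0, -1]]]' --force 50

```text
time: 4.68
tool_pos: [0.6152, -0.0835, 0.03]
eef_rot: [0.098, 3.14, -0.0]
wrist_force: [0.1, -0.5, -1.8]
opening: 0.386
grasp_force: 52.5
```

Run:
```python
from h import *
g=t2w(np.array(SP['coil'])+[-.028,0]); print(g, t2w(SP['elbow'])); go(*g,TY+90,.032)
```

```text
[0.38380602 0.2153887 ] [0.56360497 0.223043  ]
now [ 0.6152 -0.0835  0.03  ] yaw 86.4 q6 -1.81 t 4.7 -> d [-231.4  298.9    2. ] turn 50.7 op 0.39 gf 52.5
```

>>> play_rows --steps '[[[0, 0, 0, 0, 0, 45, -1], [0, 0, 0, 0, 0, 45, -1], [0, 0, 0, 0, 0, 45, -1], [0, 0, 4.2, -19.3, 25, 0, -1], [0, 0, 4.2, -19.3, 25, 0, -1], [0, 0, 4.2, -19.3, 25, 0, -1], [0, 0, 4.2, -19.3, 25, 0, -1], [0, 0, 4.2, -19.3, 25, 0, -1], [0, 0, 4.2, -19.3, 25, 0, -1], [0, 0, 4.2, -19.3, 25, 0, -1], [0, 0, 4.2, -19.3, 25, 0, -1], [0, 0, 4.2, -19.3, 25, 0, -1], [0, 0, 4.2, -19.3, 25, 0, -1], [0, 0, 4.2, -19.3, 25, 0, -1], [0, 0, 4.2, -19.3, 25, 0, -1], [0, 0, 0, 0, 0, 0, -1], [0, 0, 0, 0, 0, 0, -1]]]'

```text
time: 6.8
tool_pos: [0.3839, 0.2164, 0.165]
eef_rot: [-1.248, 2.882, -0.001]
wrist_force: [0.8, -0.2, -1.6]
opening: 0.383
grasp_force: 52.7
```

Run:
```python
from h import *
g=t2w(np.array(SP['coil'])+[-.028,0]); go(*g,TY+90,.034)
```

```text
now [0.3839 0.2164 0.165 ] yaw 136.8 q6 -2.11 t 6.8 -> d [-1.00e-01 -1.00e+00 -1.31e+02] turn 0.3 op 0.38 gf 52.7
```

>>> play_rows --steps '[[[0, 0, 0.3, 0, -1, -40, -1], [0, 0, 0, 0, 0, -40, -1], [0, 0, 0, 0, 0, -30, -1], [0, 0, 0, 0, 0, -15, -1], [0, 0, 0, 0, 0, -5, -1], [0, 0, 0, 0, 0, 0, -1], [0, 0, 0, 0, 0, 0, 0.1], [0, 0, 0, 0, 0, 0, 0.1], [0, 0, 0, 0, 0, 0, 0.1], [0, 0, 0, 0, 0, 25, 0.1], [0, 0, 0, 0, 0, 45, 0.2], [0, 0, 0, 0, 0, 45, 0.5], [0, 0, 0, 20, -10, 45, 1], [0, 0, 0, 20, -30, 0, 1], [0, 0, 0, 0, 0, 0, 1], [0, 0, 0, 0, 0, 0, 1]]]'

```text
time: 8.8
tool_pos: [0.4229, 0.1757, 0.1942]
eef_rot: [1.255, -2.879, -0.001]
wrist_force: [0.0, -0.4, -0.4]
opening: 0.996
grasp_force: 0.0
```

Run:
```python
from h import *
go(0,0,0)
d=snap('wrist'); g=d['frame'].max(2)
cv2.imwrite('pics/w3.png',cv2.resize(d['frame'],(640,480)))
d=snap('top');g=d['frame'].max(2)
P=blob(d,g<60,(.606,-.221,.0145),.07,.0145); r=cv2.minAreaRect(P); print('elbow',np.round(r[0],4),np.round(r[1],4),round(r[2],1))
```

```text
now [0.4229 0.1757 0.1942] yaw 137.1 q6 -2.22 t 8.8 -> d [-422.9 -175.7    0. ] turn 42.9 op 1.00 gf 0.0
elbow [ 0.6057 -0.2214] [0.0821 0.081 ] 19.4
```

View pics/w3.png

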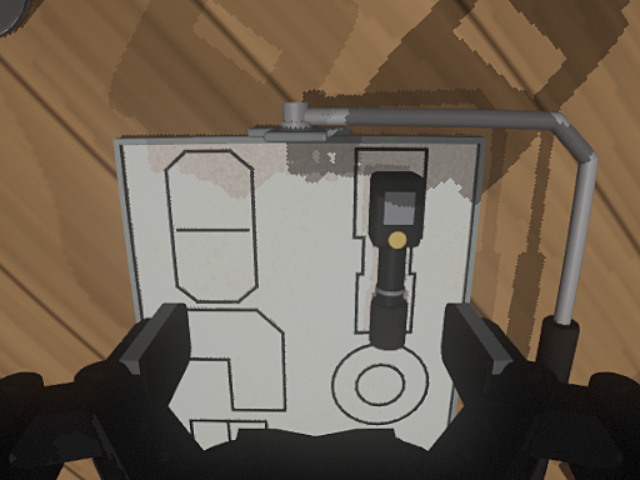

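The coil lies along its outline, but its boot end (388,348) looks past the drawn end (333). I check whether that is parallax.

Run:
```python
from h import *
d=snap('wrist')
W=lambda p,z:(w2t(onz(d,np.array(p)*.8,z))*1e3).round(1).tolist()
print('coil head end',W([(397,171)],.032),'head sides',W([(371,200),(424,200)],.032),'boot end/ctr',W([(388,349)],.018),'boot sides',W([(370,330),(406,330)],.018))
print('outline',W([(356,149),(427,149),(355,333),(411,333)],.004), 'headctr/bootctr', W([(403,208)],.032),W([(388,315)],.018))
print('pad',W([(178,230),(249,230)],.004),'filt',W([(380,384)],.004),'rim',W([(116,139),(483,139)],.009))
```

```text
coil head end [[-153.7, 64.3]] head sides [[-134.5, 48.0], [-134.6, 83.2]] boot end/ctr [[-14.7, 67.5]] boot sides [[-31.3, 52.9], [-31.0, 80.4]]
outline [[-165.2, 39.9], [-165.6, 90.2], [-21.0, 43.0], [-20.6, 88.0]] headctr/bootctr [[-129.1, 69.5]] [[-43.8, 65.9]]
pad [[-106.1, -90.7], [-106.1, -37.5]] filt [[27.3, 65.4]] rim [[-173.8, -128.3], [-173.4, 128.2]]
```

Rays put the coil about 4 mm too far along +x, with y right. I regrip and shift it −4 mm along tray x.

>>> play_rows --steps '[[[0, 0, 0, -20, 30, 0, 0.5], [0, 0, 0, -19, 10, -45, 0.2], [0, 0, 0, 0, 0, -45, 0.1], [0, 0, 0, 0, 0, -45, 0.1], [0, 0, 0, 0, 0, -22, 0.1], [0, 0, 0, 0, 0, 0, -1], [0, 0, 0, 0, 0, 0, -1], [0, 0, 0, 0, 0, 0, -1], [0, 0, 0, 0, 0, 0, -1], [0, 0, 0, 0, 0, 4, -1], [0, 0, 0, -3, -3.2, 0, -1], [0, 0, 0, 0, 0, -4, -1], [0, 0, 0, 0, 0, 0, -1], [0, 0, 0, 0, 0, 0, 0.1], [0, 0, 0, 0, 0, 0, 0.1], [0, 0, 0, 0, 0, 0, 0.1], [0, 0, 0, 0, 0, 25, 0.1], [0, 0, 0, 0, 0, 45, 0.2], [0, 0, 0, 0, 0, 45, 0.5], [0, 0, 0, 0, 0, 20, 1]]]'

```text
time: 11.45
tool_pos: [0.383, 0.2128, 0.1761]
eef_rot: [-1.254, 2.875, -0.001]
wrist_force: [0.7, 0.1, -1.0]
opening: 0.934
grasp_force: 0.0
```

Run:
```python
from h import *
# elbow: grip on -y leg? leg along elbow x, at (5,27.5) mm ; yaw 19
d=snap('top');g=d['frame'].max(2)
P=blob(d,g<60,(.606,-.221,.0145),.07,.0145); r=cv2.minAreaRect(P); print('elbow',np.round(r[0],4),np.round(r[1],4),round(r[2],1))
print(t2w((-.000,.0275),r[0],r[2])); go(*t2w((.000,.0275),r[0],r[2]),r[2]+90,.03)
```

```text
elbow [ 0.6057 -0.2214] [0.0821 0.081 ] 19.4
[ 0.59662975 -0.19548824]
now [0.384  0.2132 0.1779] yaw 137.1 q6 -2.12 t 11.5 -> d [ 212.7 -408.7 -147.9] turn -27.8 op 1.00 gf 0.0
```

>>> play_rows --steps '[[[0, 0, -2.3, 18.2, -34, 0, 1], [0, 0, -2.3, 18.2, -34, 0, 1], [0, 0, -2.3, 18.2, -34, 0, 1], [0, 0, -2.3, 18.2, -34, 0, 1], [0, 0, -2.3, 18.2, -34, 0, 1], [0, 0, -2.3, 18.2, -34, 0, 1], [0, 0, -2.3, 18.2, -34, 0, 1], [0, 0, -2.3, 18.2, -34, 0, 1], [0, 0, -2.3, 18.2, -34, 0, 1], [0, 0, -2.3, 18.2, -34, 0, 1], [0, 0, -2.3, 18.2, -34, 0, 1], [0, 0, -2.3, 18.2, -34, 0, 1], [0, 0, 0, 0, 0, 0, 1], [0, 0, 0, 0, 0, 0, 1]]]'

```text
time: 13.25
tool_pos: [0.5994, -0.195, 0.1716]
eef_rot: [0.533, -3.094, -0.002]
wrist_force: [0.8, 0.7, -0.5]
opening: 0.999
grasp_force: 0.0
```

Run:
```python
from h import *
go(*t2w((.006,.0275),(.6057,-.222),19.3),109.3,.03)
d=snap('wrist');g=d['frame'].max(2)
P=blob(d,g<60,(.606,-.221,.0145),.065,.0145); r=cv2.minAreaRect(P); print('elbow',np.round(r[0],4),np.round(r[1],4),round(r[2],1))
```

```text
now [ 0.5994 -0.195   0.1716] yaw 109.5 q6 -2.39 t 13.2 -> d [   2.9    1.  -141.6] turn -0.2 op 1.00 gf 0.0
elbow [ 0.606  -0.2221] [0.0825 0.0809] 18.5
```

>>> play_rows --steps '[[[0, 0, -0.5, 3, 1, -40, 1], [0, 0, 0, 0, 0, -40, 0.6], [0, 0, 0, 0, 0, -37, 0.3], [0, 0, 0, 0, 0, -24, 0.2], [0, 0, 0, 0, 0, 0, -1], [0, 0, 0, 0, 0, 0, -1], [0, 0, 0, 0, 0, 0, -1], [0, 0, 0, 0, 0, 0, -1], [0, 0, 0, 0, 0, 0, -1], [0, 0, 0, 0, 0, 0, -1], [0, 0, 0, 0, 0, 45, -1], [0, 0, 0, 0, 0, 45, -1], [0, 0, 0, 0, 0, 45, -1], [0, 0, 0, 0, 0, 0, -1]]]'

```text
time: 15.05
tool_pos: [0.6057, -0.196, 0.1725]
eef_rot: [-0.518, 3.09, -0.01]
wrist_force: [-0.5, 0.6, -0.4]
opening: 0.256
grasp_force: 49.1
```

Run:
```python
from h import *
go(*t2w(np.array(SP['elbow'])+[.006,.0275]),TY+90,.036)
```

```text
now [ 0.6057 -0.196   0.1725] yaw 109.0 q6 -2.38 t 15.1 -> d [ -58.1  442.1 -136.5] turn 28.1 op 0.26 gf 49.1
```

>>> play_rows --steps '[[[0, 0, 2, -4.2, 31.6, 0, -1], [0, 0, 2, -4.2, 31.6, 0, -1], [0, 0, 2, -4.2, 31.6, 0, -1], [0, 0, 2, -4.2, 31.6, 0, -1], [0, 0, 2, -4.2, 31.6, 0, -1], [0, 0, 2, -4.2, 31.6, 0, -1], [0, 0, 2, -4.2, 31.6, 0, -1], [0, 0, 2, -4.2, 31.6, 0, -1], [0, 0, 2, -4.2, 31.6, 0, -1], [0, 0, 2, -4.2, 31.6, 0, -1], [0, 0, 2, -4.2, 31.6, 0, -1], [0, 0, 2, -4.2, 31.6, 0, -1], [0, 0, 2, -4.2, 31.6, 0, -1], [0, 0, 2, -4.2, 31.6, 0, -1], [0, 0, 0, 0, 0, 0, -1], [0, 0, 0, 0, 0, 0, -1], [0, 0, 0, 0, 0, 0, -1]]]'

```text
time: 17.18
tool_pos: [0.5441, 0.2468, 0.1662]
eef_rot: [1.251, -2.88, 0.0]
wrist_force: [-0.4, -0.3, -0.7]
opening: 0.26
grasp_force: 49.0
```

Run:
```python
from h import *
print(sense()['eef_rot'],sense()['wrist_force'])
go(*t2w(np.array(SP['elbow'])+[.006,.0275]),TY+90,.036)
```

```text
[ 1.25135620e+00 -2.88045293e+00  1.67206029e-04] [-0.42274763 -0.34186127 -0.67328512]
now [0.5441 0.2468 0.1662] yaw 137.0 q6 -2.13 t 17.2 -> d [   3.4   -0.6 -130.2] turn 0.1 op 0.26 gf 49.0
```

>>> play_rows --steps '[[[0, 0, 0, 3.4, -0.6, -40, -1], [0, 0, 0, 0, 0, -40, -1], [0, 0, 0, 0, 0, -32, -1], [0, 0, 0, 0, 0, -14, -1], [0, 0, 0, 0, 0, -5, -1], [0, 0, 0, 0, 0, 0, -1], [0, 0, 0, 0, 0, 0, 0], [0, 0, 0, 0, 0, 0, 0], [0, 0, 0, 0, 0, 0, 0], [0, 0, 0, 0, 0, 25, 0], [0, 0, 0, 0, 0, 45, 0.2], [0, 0, 0, 0, 0, 45, 0.6], [0, 0, 0, 20, 20, 45, 1], [0, 0, 0, 30, 30, 45, 1], [0, 0, 0, 0, 0, 0, 1], [0, 0, 0, 0, 0, 0, 1]]]'

```text
time: 19.18
tool_pos: [0.597, 0.2971, 0.24]
eef_rot: [1.254, -2.879, -0.0]
wrist_force: [0.6, 0.0, 0.1]
opening: 0.997
grasp_force: 0.0
```

Run:
```python
from h import *
go(0,0,0)
d=snap('wrist'); cv2.imwrite('pics/w4.png',cv2.resize(d['frame'],(640,480)))
```

```text
now [0.597  0.2971 0.24  ] yaw 137.1 q6 -2.08 t 19.2 -> d [-597.  -297.1    0. ] turn 42.9 op 1.00 gf 0.0
```

View pics/w4.png

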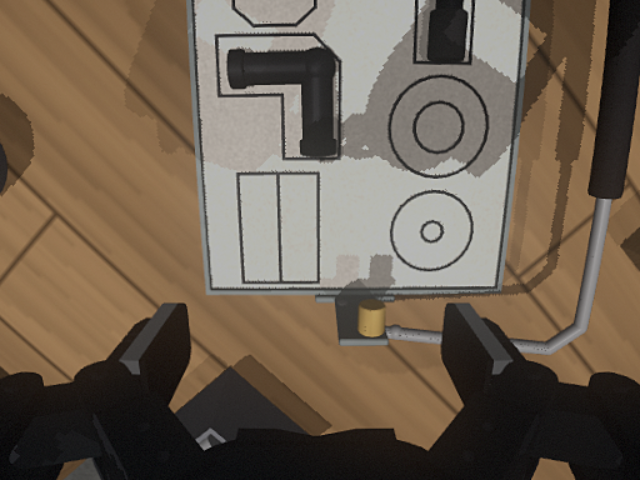

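The elbow lies inside its outline and the coil boot is inside its own. I check the margins by ray and locate the pad next.

Run:
```python
from h import *
d=snap('wrist')
W=lambda p,z:(w2t(onz(d,np.array(p)*.8,z))*1e3).round(1).tolist()
print('elbow collar end x-leg',W([(319,157)],.0185),'sides',W([(301,147),(337,147)],.0185),'-y leg end',W([(228,69)],.0185),'sides',W([(240,49),(240,89)],.0185))
print('outline',W([(283,158),(340,158),(217,36),(217,96)],.004),'boot end',W([(446,61)],.018),W([(428,50),(466,50)],.018),'coil outl end',W([(415,63),(470,63)],.004))
print('carton o',W([(238,173),(318,173),(243,282),(318,282)],.004),'filt',W([(438.5,127)],.004))
d=snap('top'); im=d['frame']; hsv=cv2.cvtColor(im,cv2.COLOR_BGR2HSV); g=im.max(2)
m=(hsv[...,1]<70)&(g>60)
P=blob(d,m,(.459,-.451,.018),.06,.018); r=cv2.minAreaRect(P); print('pad',np.round(r[0],4),np.round(r[1],4),r[2])
go(*r[0],r[2],.2)
```

```text
elbow collar end x-leg [[50.0, -30.7]] sides [[42.3, -44.6], [42.3, -16.9]] -y leg end [[-15.9, -98.4]] sides [[-30.0, -88.9], [-1.3, -90.0]]
outline [[52.2, -59.7], [52.3, -13.6], [-41.8, -108.7], [3.1, -110.8]] boot end [[-22.0, 64.1]] [[-29.6, 50.1], [-30.3, 78.9]] coil outl end [[-21.6, 43.9], [-22.5, 87.4]]
carton o [[64.2, -96.8], [64.5, -31.4], [159.9, -97.3], [160.0, -31.5]] filt [[27.2, 65.2]]
pad [ 0.4596 -0.4513] [0.0452 0.0857] 64.31330108642578
now [0.5963 0.2964 0.2384] yaw 137.0 q6 -2.08 t 19.3 -> d [-136.7 -747.7  -38.4] turn -72.7 op 1.00 gf 0.0
```

The elbow sits about 3.5 mm (+x) and 5 mm (+y) off its outline's middle. It is inside but tight, so I nudge it.

>>> play_rows --steps '[[[0, 0, 0, -24.4, -25, -45, 0], [0, 0, 0, -24.4, -25.2, -45, 0], [0, 0, 0, 0, 0, -45, 0], [0, 0, 0, 0, 0, -45, 0], [0, 0, 0, 0, 0, -23, 0], [0, 0, 0, 0, 0, 0, -1], [0, 0, 0, 0, 0, 0, -1], [0, 0, 0, 0, 0, 0, -1], [0, 0, 0, 0, 0, 0, -1], [0, 0, 0, 0, 0, 4, -1], [0, 0, 0, 1.3, -6, 0, -1], [0, 0, 0, 0, 0, -4, -1], [0, 0, 0, 0, 0, 0, -1], [0, 0, 0, 0, 0, 0, 0], [0, 0, 0, 0, 0, 0, 0], [0, 0, 0, 0, 0, 0, 0], [0, 0, 0, 0, 0, 25, 0], [0, 0, 0, 0, 0, 45, 0.2], [0, 0, 0, 0, 0, 45, 0.6], [0, 0, 0, 0, 0, 25, 1]]]'

```text
time: 21.82
tool_pos: [0.5513, 0.2413, 0.1813]
eef_rot: [-1.252, 2.876, -0.001]
wrist_force: [0.2, 0.1, 0.1]
opening: 0.98
grasp_force: 0.0
```

```bash
sed -i "s/^SP=.*/SP=dict(coil=(-.093,.066),filter=(.028,.066),carton=(.1125,-.064),pad=(-.105,-.064),elbow=(.0055,-.061))/" h.py
python3 - <<'E'
from h import *
go(.4596,-.4513,64.3,.2)
E
```

```text
now [0.5513 0.2413 0.1813] yaw 137.0 q6 -2.15 t 21.8 -> d [ -91.7 -692.6   18.7] turn -72.7 op 0.98 gf 0.0
```

>>> play_rows --steps '[[[0, 0, -4, -5.1, -38.5, 1, 1], [0, 0, -4, -5.1, -38.5, 1, 1], [0, 0, -4, -5.1, -38.5, 1, 1], [0, 0, -4, -5.1, -38.5, 1, 1], [0, 0, -4, -5.1, -38.5, 1, 1], [0, 0, -4, -5.1, -38.5, 1, 1], [0, 0, -4, -5.1, -38.5, 1, 1], [0, 0, -4, -5.1, -38.5, 1, 1], [0, 0, -4, -5.1, -38.5, 1, 1], [0, 0, -4, -5.1, -38.5, 1, 1], [0, 0, -4, -5.1, -38.5, 1, 1], [0, 0, -4, -5.1, -38.5, 1, 1], [0, 0, -4, -5.1, -38.5, 1, 1], [0, 0, -4, -5.1, -38.5, 1, 1], [0, 0, -4, -5.1, -38.5, 1, 1], [0, 0, -4, -5.1, -38.5, 1, 1], [0, 0, -4, -5.1, -38.5, 1, 1], [0, 0, -4, -5.1, -38.5, 1, 1], [0, 0, 0, 0, 0, 0, 1], [0, 0, 0, 0, 0, 0, 1]]]'

```text
time: 24.32
tool_pos: [0.4582, -0.4514, 0.1955]
eef_rot: [-0.678, -3.067, -0.001]
wrist_force: [0.6, -0.1, -0.6]
opening: 1.001
grasp_force: 0.0
```

Run:
```python
from h import *
go(.4596,-.4513,64.3,.03)
d=snap('wrist'); cv2.imwrite('pics/w5.png',cv2.resize(d['frame'],(640,480)))
```

```text
now [ 0.4582 -0.4514  0.1955] yaw 65.1 q6 -2.07 t 24.3 -> d [ 1.400e+00  1.000e-01 -1.655e+02] turn -0.8 op 1.00 gf 0.0
```

View pics/w5.png

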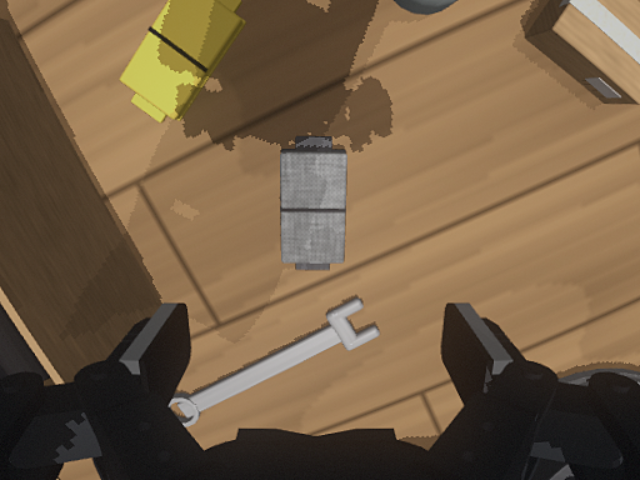

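The pad is at (313,208), aligned with the tool, and the yellow decoys and wrench are clear of it.

Run:
```python
from h import *
d=snap('wrist')
p=onz(d,np.array([(281,149),(347,151),(281,264),(344,265),(313,210)])*.8,.018); print(p.round(4).tolist(),p[:4].mean(0))
v=(p[2]+p[3]-p[0]-p[1]);print(np.degrees(np.arctan2(v[1],v[0]))+90, np.linalg.norm(v)/2)
```

```text
[[0.4081, -0.4531], [0.428, -0.4133], [0.4819, -0.4893], [0.5018, -0.4483], [0.4554, -0.4514]] [ 0.45494645 -0.45100832]
64.22927065597068 0.08194199020174604
```

>>> play_rows --steps '[[[0, 0, -0.8, -1.2, 0.4, -45, 1], [0, 0, 0, 0, 0, -45, 1], [0, 0, 0, 0, 0, -40, 0.8], [0, 0, 0, 0, 0, -30, 0.6], [0, 0, 0, 0, 0, -10, 0.5], [0, 0, 0, 0, 0, 0, -1], [0, 0, 0, 0, 0, 0, -1], [0, 0, 0, 0, 0, 0, -1], [0, 0, 0, 0, 0, 0, -1], [0, 0, 0, 0, 0, 0, -1]]]' --force 60

```text
time: 25.68
tool_pos: [0.4573, -0.4518, 0.0265]
eef_rot: [0.7, 3.062, -0.0]
wrist_force: [-0.1, 0.6, 0.2]
opening: 0.522
grasp_force: 65.3
```

Run:
```python
from h import *
print(sense()['wrist_force'])
go(*t2w(SP['pad']),TY+90,.03)
```

```text
[-0.12329709  0.59164809  0.20962468]
now [ 0.4573 -0.4518  0.0265] yaw 64.2 q6 -2.06 t 25.7 -> d [ 31.6 589.3   3.5] turn 72.9 op 0.52 gf 65.3
```

>>> play_rows --steps '[[[0, 0, 0, 0, 0, 50, -1], [0, 0, 0, 0, 0, 50, -1], [0, 0, 0, 0, 0, 50, -1], [0, 0, 4.3, 1.9, 34.7, 0, -1], [0, 0, 4.3, 1.9, 34.7, 0, -1], [0, 0, 4.3, 1.9, 34.7, 0, -1], [0, 0, 4.3, 1.9, 34.7, 0, -1], [0, 0, 4.3, 1.9, 34.7, 0, -1], [0, 0, 4.3, 1.9, 34.7, 0, -1], [0, 0, 4.3, 1.9, 34.7, 0, -1], [0, 0, 4.3, 1.9, 34.7, 0, -1], [0, 0, 4.3, 1.9, 34.7, 0, -1], [0, 0, 4.3, 1.9, 34.7, 0, -1], [0, 0, 4.3, 1.9, 34.7, 0, -1], [0, 0, 4.3, 1.9, 34.7, 0, -1], [0, 0, 4.3, 1.9, 34.7, 0, -1], [0, 0, 4.3, 1.9, 34.7, 0, -1], [0, 0, 4.3, 1.9, 34.7, 0, -1], [0, 0, 4.3, 1.9, 34.7, 0, -1], [0, 0, 4.3, 1.9, 34.7, 0, -1]]]'

```text
time: 28.18
tool_pos: [0.4891, 0.1393, 0.1757]
eef_rot: [-1.265, 2.876, -0.0]
wrist_force: [0.5, -1.4, -3.4]
opening: 0.52
grasp_force: 64.8
```

>>> play_rows --steps '[[[0, 0, 0, 0, 0, 0, -1], [0, 0, 0, 0, 0, 0, -1], [0, 0, 0, 0, 0, 0, -1]]]'

```text
time: 28.55
tool_pos: [0.4894, 0.1374, 0.1757]
eef_rot: [1.259, -2.878, 0.0]
wrist_force: [-0.1, 0.1, -3.2]
opening: 0.522
grasp_force: 64.9
```

Run:
```python
from h import *
go(*t2w(SP['pad']),TY+90,.0315)
```

```text
now [0.4894 0.1374 0.1757] yaw 137.2 q6 -2.32 t 28.6 -> d [-5.000e-01  1.000e-01 -1.442e+02] turn -0.1 op 0.52 gf 64.9
```

>>> play_rows --steps '[[[0, 0, 0, -0.5, 0, -45, -1], [0, 0, 0, 0, 0, -45, -1], [0, 0, 0, 0, 0, -35, -1], [0, 0, 0, 0, 0, -14, -1], [0, 0, 0, 0, 0, -5, -1], [0, 0, 0, 0, 0, 0, -1], [0, 0, 0, 0, 0, 0, 0.4], [0, 0, 0, 0, 0, 0, 0.4], [0, 0, 0, 0, 0, 0, 0.4], [0, 0, 0, 0, 0, 25, 0.4], [0, 0, 0, 0, 0, 45, 0.4], [0, 0, 0, 0, 0, 50, 0.6], [0, 0, 0, 25, 30, 50, 1], [0, 0, 0, 25, 30, 50, 1], [0, 0, 0, 0, 0, 0, 1], [0, 0, 0, 0, 0, 0, 1]]]'

```text
time: 30.55
tool_pos: [0.5376, 0.1974, 0.2498]
eef_rot: [1.261, -2.876, -0.0]
wrist_force: [-1.0, 0.1, -0.8]
opening: 1.0
grasp_force: 0.0
```

Run:
```python
from h import *
go(0,0,0)
d=snap('wrist'); cv2.imwrite('pics/w6.png',cv2.resize(d['frame'],(640,480)))
```

```text
now [0.5376 0.1974 0.2498] yaw 137.4 q6 -2.22 t 30.6 -> d [-537.6 -197.4    0. ] turn 42.6 op 1.00 gf 0.0
```

View pics/w6.png

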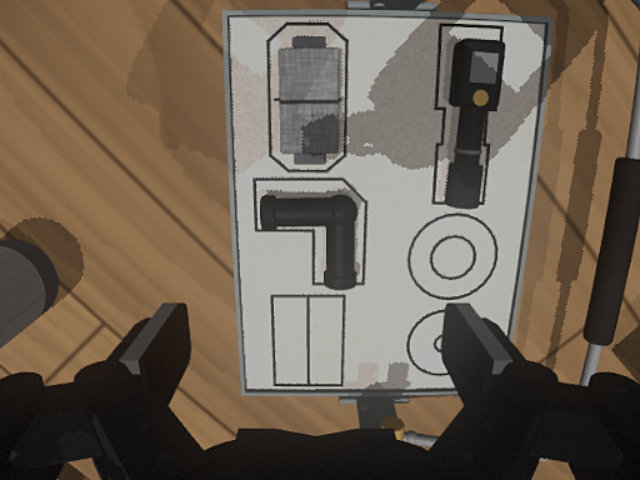

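The pad, elbow and coil all lie in their outlines (pad at (310,98), elbow at (320,235), coil at (475,120)). I check the coil numerically because its top is shifted by parallax.

Run:
```python
from h import *
d=snap('wrist')
W=lambda p,z:(w2t(onz(d,np.array(p)*.8,z))*1e3).round(1).tolist()
print('coil head: end',W([(480,39)],.032),'sides top',W([(454,70),(504,70)],.032),'boot sides',W([(446,190),(480,190)],.018),'boot end top',W([(463,207)],.03))
print('outl',W([(441,26),(502,26),(434,202),(484,204)],.004))
print('elbow -y leg sides',W([(268,196),(268,230)],.0185),'end',W([(261,213)],.0185),'x-leg sides',W([(325,280),(356,280)],.0185),'outl',W([(255,179),(255,231),(314,284),(364,284)],.004))
print('pad',W([(279,48),(341,48),(279,152),(341,152)],.022),'outl',W([(275,100),(346,100)],.004),'ends',W([(310,23),(310,171)],.004))
print('carton o',W([(272,296),(344,296),(275,384),(344,384)],.004),'filt',W([(453,257)],.004))
d=snap('top'); im=d['frame']; hsv=cv2.cvtColor(im,cv2.COLOR_BGR2HSV); x,y=[int(v) for v in proj(d,(.428,-.226,.04))[0]]
cv2.imwrite('pics/c2.png',cv2.resize(im[y-28:y+28,x-28:x+28],(448,448),interpolation=cv2.INTER_CUBIC)); print(x,y)
```

```text
coil head: end [[-151.9, 62.7]] sides top [[-129.2, 44.5], [-130.4, 82.9]] boot sides [[-36.2, 49.4], [-36.5, 78.0]] boot end top [[-24.7, 60.7]]
outl [[-165.0, 40.7], [-167.0, 90.3], [-23.1, 44.1], [-21.7, 88.4]]
elbow -y leg sides [[-30.6, -96.5], [-1.8, -97.3]] end [[-16.4, -102.7]] x-leg sides [[42.8, -49.3], [42.8, -22.6]] outl [[-42.3, -108.7], [3.2, -110.2], [52.6, -58.8], [52.6, -13.7]]
pad [[-144.4, -85.5], [-144.5, -39.1], [-66.6, -86.6], [-66.7, -37.8]] outl [[-106.7, -90.6], [-106.8, -33.4]] ends [[-165.5, -62.5], [-49.1, -62.4]]
carton o [[64.6, -97.0], [64.4, -31.5], [158.9, -96.8], [158.7, -29.2]] filt [[26.8, 65.3]]
308 227
```

View pics/c2.png

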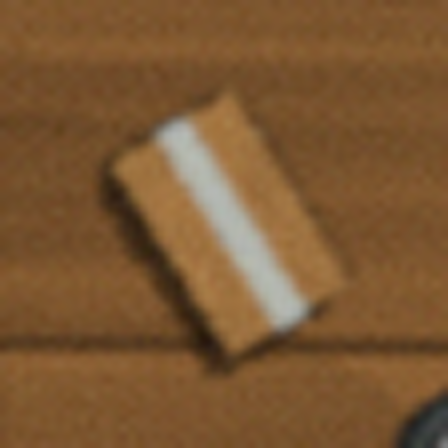

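The carton is still in place, its tape running from (174,124) to (291,320) in the crop. I recheck coil and elbow with masks in both cameras, and fix the carton's pose.

Run:
```python
from h import *
for n in('wrist','top'):
    d=snap(n); g=d['frame'].max(2); th=60
    for k,X,r,z in(('coil',(-.093,.066),.085,(.018,.032)),('elbow',(.0055,-.061),.056,(.0185,.0185))):
        for zz in z:
            P=w2t(blob(d,g<th,[*t2w(X),.015],r,zz))*1e3; print(n,k,zz,P.min(0).round(1),P.max(0).round(1))
            if k=='coil': h=P[P[:,0]<-115]; b=P[P[:,0]>-45]; print('  head y',h[:,1].min().round(1),h[:,1].max().round(1),'boot y',b[:,1].min().round(1),b[:,1].max().round(1))
p=onz(d,np.array([(174,124),(291,320)])/8+[280,199],.04); v=p[0]-p[1]; print('carton',p.mean(0),np.degrees(np.arctan2(v[1],v[0])),np.linalg.norm(v))
a=np.degrees(np.arctan2(v[1],v[0])); go(*p.mean(0),a+90,.18)
```

```text
wrist coil 0.018 [-163.9   34.5] [-21.   87.1]
  head y 34.5 87.1 boot y 38.3 81.6
wrist coil 0.032 [-161.3   30.8] [-24.2  81.2]
  head y 30.8 81.2 boot y 34.3 75.9
wrist elbow 0.0185 [ -31.1 -108.1] [ 52.6 -23.6]
wrist elbow 0.0185 [ -31.1 -108.1] [ 52.6 -23.6]
top coil 0.018 [-150.6   27.1] [ -7.4 146.1]
  head y 46.4 84.6 boot y 27.1 129.8
top coil 0.032 [-152.3   24.5] [-10.8 142.1]
  head y 43.6 81.3 boot y 24.5 123.9
top elbow 0.0185 [ -28.2 -102.5] [60.7 -7.8]
top elbow 0.0185 [ -28.2 -102.5] [60.7 -7.8]
carton [ 0.43002799 -0.22766406] 31.113715201643522 0.07946240280955223
now [0.5372 0.1968 0.2486] yaw 137.3 q6 -2.22 t 30.8 -> d [-107.2 -424.5  -68.6] turn -16.2 op 1.00 gf 0.0
```

Masks pick up the robot's shadow, but the edge readings still put coil and elbow about 4 mm too far +x. I nudge both −4 mm along tray x.

>>> play_rows --steps '[[[0, 0, -0.2, -39, 4, -20, 0.1], [0, 0, 0, -39, 4, -20, 0.1], [0, 0, 0, -39, 4, -20, 0.1], [0, 0, 0, -39, 3.5, -20, 0.1], [0, 0, 0, 0, 0, -45, 0.1], [0, 0, 0, 0, 0, -45, 0.1], [0, 0, 0, 0, 0, -42, 0.1], [0, 0, 0, 0, 0, 0, -1], [0, 0, 0, 0, 0, 0, -1], [0, 0, 0, 0, 0, 0, -1], [0, 0, 0, 0, 0, 0, -1], [0, 0, 0, 0, 0, 4, -1], [0, 0, 0, -2.7, -2.9, 0, -1], [0, 0, 0, 0, 0, 0, -1], [0, 0, 0, 0, 0, -4, -1], [0, 0, 0, 0, 0, 0, -1], [0, 0, 0, 0, 0, 0, 0.1], [0, 0, 0, 0, 0, 0, 0.1], [0, 0, 0, 0, 0, 0, 0.1], [0, 0, 0, 0, 0, 0, 0.1]]]'

```text
time: 33.3
tool_pos: [0.3796, 0.21, 0.0385]
eef_rot: [-1.256, 2.879, -0.0]
wrist_force: [1.1, -0.2, -0.1]
opening: 0.546
grasp_force: 0.0
```

Run:
```python
from h import *
print(w2t(sense()['tool_pos'][:2])*1e3)
go(.5488,.2402,TY+90,.036)
```

```text
[[-126.28468417   65.43321174]]
now [0.3796 0.21   0.0385] yaw 137.1 q6 -2.12 t 33.3 -> d [169.2  30.2  -2.5] turn -0.0 op 0.55 gf 0.0
```

>>> play_rows --steps '[[[0, 0, 0, 0, 0, 25, 0.1], [0, 0, 0, 0, 0, 45, 0], [0, 0, 0, 0, 0, 45, 0], [0, 0, 0, 42.3, 7.5, 0, 0], [0, 0, 0, 42.3, 7.5, 0, 0], [0, 0, 0, 42.3, 7.5, 0, 0], [0, 0, 0, 42.3, 7.6, 0, 0], [0, 0, 0, 0, 0, -45, 0], [0, 0, 0, 0, 0, -45, 0], [0, 0, 0, 0, 0, -28, 0], [0, 0, 0, 0, 0, 0, -1], [0, 0, 0, 0, 0, 0, -1], [0, 0, 0, 0, 0, 0, -1], [0, 0, 0, 0, 0, 0, -1], [0, 0, 0, 0, 0, 4, -1], [0, 0, 0, -2.7, -2.9, 0, -1], [0, 0, 0, 0, 0, -4, -1], [0, 0, 0, 0, 0, 0, -1], [0, 0, 0, 0, 0, 0, 0], [0, 0, 0, 0, 0, 0, 0]]]'

```text
time: 35.8
tool_pos: [0.5462, 0.2372, 0.0355]
eef_rot: [-1.256, 2.879, -0.0]
wrist_force: [-0.3, -0.3, -0.6]
opening: 0.501
grasp_force: 0.0
```

>>> play_rows --steps '[[[0, 0, 0, 0, 0, 0, 0], [0, 0, 0, 0, 0, 25, 0], [0, 0, 0, 0, 0, 45, 0.1], [0, 0, 0, 0, 0, 45, 0.5], [0, 0, -1, -8, -30, 10, 1], [0, 0, -2, -8, -40, 0, 1], [0, 0, -2, -8, -40, 0, 1], [0, 0, -2, -8, -40, 0, 1], [0, 0, -2, -8, -40, 0, 1], [0, 0, -2, -8, -40, 0, 1], [0, 0, -2, -8, -40, 0, 1], [0, 0, -2, -8, -40, 0, 1], [0, 0, -1, -8, -40, 0, 1], [0, 0, 0, -8, -40, 0, 1], [0, 0, 0, -8, -40, 0, 1], [0, 0, 0, -8, -40, 0, 1], [0, 0, 0, 0, 0, 0, 1], [0, 0, 0, 0, 0, 0, 1]]]'

```text
time: 38.05
tool_pos: [0.4499, -0.2324, 0.1603]
eef_rot: [-0.842, 3.026, 0.001]
wrist_force: [-0.3, 0.6, -0.1]
opening: 1.0
grasp_force: 0.0
```

Run:
```python
from h import *
go(.430,-.2275,121.1,.035)
d=snap('wrist'); im=d['frame']; cv2.imwrite('pics/w7.png',cv2.resize(im,(640,480)))
```

```text
now [ 0.4499 -0.2324  0.1603] yaw 121.1 q6 -2.79 t 38.0 -> d [ -19.9    4.9 -125.3] turn -0.0 op 1.00 gf 0.0
```

View pics/w7.png

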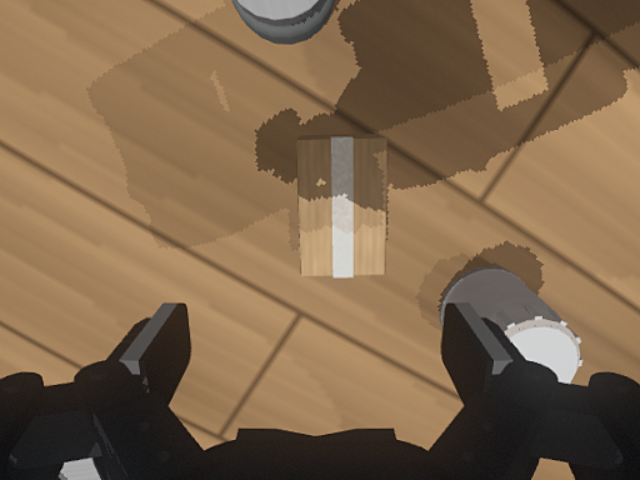

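The carton is at (342,206), aligned with the tool; filter and tin are clear of the fingers.

Run:
```python
from h import *
d=snap('wrist')
p=onz(d,np.array([(297,137),(386,135),(301,275),(386,275)])*.8,.04); print(p.round(4).tolist(),p.mean(0),sense()['q'][[0,5]])
v=(p[2]+p[3]-p[0]-p[1]);print(np.degrees(np.arctan2(v[1],v[0]))+90, np.linalg.norm(v)/2)
```

```text
[[0.4069, -0.269], [0.3812, -0.2285], [0.4742, -0.2267], [0.4485, -0.1838]] [ 0.42769559 -0.22697843] [-0.67632865 -2.79183117]
122.888521344815 0.0801396557777434
```

>>> play_rows --steps '[[[0, 0, 0, -20, 5.3, -10, 1], [0, 0, 0, 0, 0, -45, 1], [0, 0, 0, 0, 0, -45, 1], [0, 0, 0, 0, 0, -24, 1], [0, 0, 0, 0, 0, 0, 0.3], [0, 0, 0, 0, 0, 0, -1], [0, 0, 0, 0, 0, 0, -1], [0, 0, 0, 0, 0, 0, -1], [0, 0, 0, 0, 0, 0, -1], [0, 0, 0, 0, 0, 0, -1], [0, 0, 0, 0, 0, 50, -1], [0, 0, 0, 0, 0, 50, -1], [0, 0, 0, 0, 0, 40, -1], [0, 0, 0, 0, 0, 0, -1]]]' --force 40

```text
time: 39.9
tool_pos: [0.4316, -0.2289, 0.18]
eef_rot: [-0.842, 3.022, -0.011]
wrist_force: [0.3, 0.4, -2.2]
opening: 0.576
grasp_force: 44.1
```

Run:
```python
from h import *
go(*t2w(SP['carton']),TY+90,.04)
d=snap('wrist'); cv2.imwrite('pics/w8.png',d['frame'])
```

```text
now [ 0.4316 -0.2289  0.18  ] yaw 121.1 q6 -2.81 t 39.9 -> d [ 205.4  525.8 -140. ] turn 16.0 op 0.58 gf 44.1
```

>>> play_rows --steps '[[[0, 0, 0, 12.8, 32.8, 0, -1], [0, 0, 0, 12.8, 32.8, 0, -1], [0, 0, 0, 12.8, 32.8, 0, -1], [0, 0, 0, 12.8, 32.8, 0, -1], [0, 0, 2, 12.8, 32.8, 0, -1], [0, 0, 2, 12.8, 32.8, 0, -1], [0, 0, 2, 12.8, 32.8, 0, -1], [0, 0, 2, 12.8, 32.8, 0, -1], [0, 0, 2, 12.8, 32.8, 0, -1], [0, 0, 2, 12.8, 32.8, 0, -1], [0, 0, 2, 12.8, 32.8, 0, -1], [0, 0, 2, 12.8, 32.8, 0, -1], [0, 0, 0, 12.8, 32.8, 0, -1], [0, 0, 0, 12.8, 32.8, 0, -1], [0, 0, 0, 12.8, 32.8, 0, -1], [0, 0, 0, 12.8, 32.8, 0, -1], [0, 0, 0, 0, 0, 0, -1], [0, 0, 0, 0, 0, 0, -1], [0, 0, 0, 0, 0, 0, -1]]]'

```text
time: 42.32
tool_pos: [0.6341, 0.2961, 0.1751]
eef_rot: [1.254, -2.878, -0.0]
wrist_force: [-0.2, 0.0, -1.8]
opening: 0.577
grasp_force: 43.9
```

Run:
```python
from h import *
go(*t2w(SP['carton']),TY+90,.0415)
```

```text
now [0.6341 0.2961 0.1751] yaw 137.1 q6 -2.10 t 42.3 -> d [   2.8    0.7 -133.6] turn 0.0 op 0.58 gf 43.9
```

>>> play_rows --steps '[[[0, 0, 0, 2, 0, -45, -1], [0, 0, 0, 0, 0, -45, -1], [0, 0, 0, 0, 0, -25, -1], [0, 0, 0, 0, 0, -13, -1], [0, 0, 0, 0, 0, -5, -1], [0, 0, 0, 0, 0, 0, -1], [0, 0, 0, 0, 0, 0, 0.4], [0, 0, 0, 0, 0, 0, 0.4], [0, 0, 0, 0, 0, 0, 0.4], [0, 0, 0, 0, 0, 30, 0.4], [0, 0, 0, 0, 0, 50, 0.6], [0, 0, 0, 0, 0, 50, 1], [0, 0, 0, 20, 20, 45, 1], [0, 0, 0, 20, 20, 45, 1], [0, 0, 0, 0, 0, 0, 1], [0, 0, 0, 0, 0, 0, 1]]]'

```text
time: 44.32
tool_pos: [0.6763, 0.3371, 0.2625]
eef_rot: [1.256, -2.878, 0.0]
wrist_force: [-0.5, -0.7, -0.3]
opening: 1.003
grasp_force: 0.0
```

Run:
```python
from h import *
go(0,0,0)
d=snap('wrist'); cv2.imwrite('pics/w9.png',cv2.resize(d['frame'],(768,576)))
```

```text
now [0.6763 0.3371 0.2625] yaw 137.1 q6 -2.07 t 44.3 -> d [-676.3 -337.1    0. ] turn 42.9 op 1.00 gf 0.0
```

View pics/w9.png

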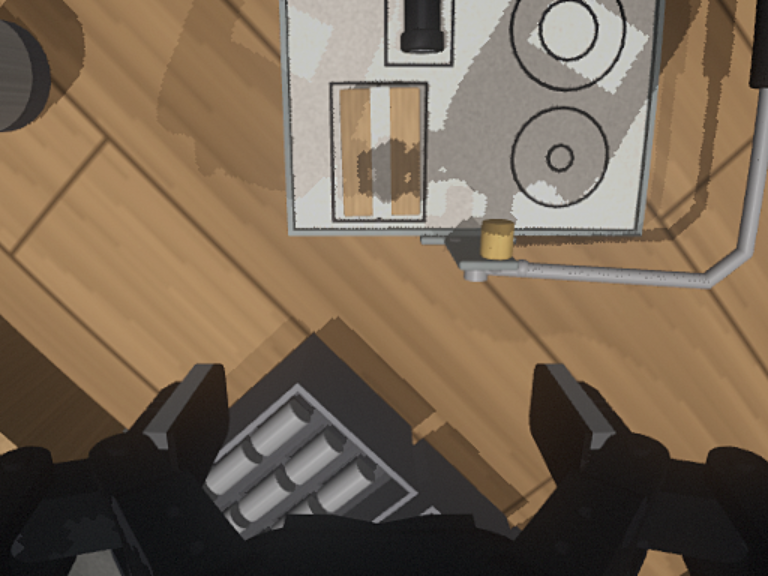

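The carton lies within its outline ((340–421, 87–216) inside (331–427, 83–221)). I check it by numbers and locate the filter again.

Run:
```python
from h import *
d=snap('wrist')
W=lambda p,z:(w2t(onz(d,np.array(p)/1.5,z))*1e3).round(1)
a=W([(340,87),(421,87),(340,216),(421,216)],.044); b=W([(331,83),(427,83),(334,221),(425,221)],.004); print(a.tolist(),a.mean(0),b.tolist(),b.mean(0))
print('elbow collar',W([(402,40),(443,40)],.0185),W([(422,52)],.025),'outl',W([(385,66),(452,66)],.004),'filt',W([(568,31)],.004))
d=snap('top'); im=d['frame']; hsv=cv2.cvtColor(im,cv2.COLOR_BGR2HSV); g=im.max(2)
P=blob(d,(hsv[...,1]<70)&(g>60),(.483,-.093,.08),.045,.08); c,r=cv2.minEnclosingCircle(P); print('filter',c,r)
P=blob(d,(hsv[...,1]<70)&(g>60),(.3446,-.3165,.06),.04,.06); print('tin',cv2.minEnclosingCircle(P))
go(*c,121,.2)
```

```text
[[70.8, -87.9], [70.8, -38.3], [150.7, -89.3], [150.7, -36.8]] [110.75  -63.075] [[64.8, -96.8], [64.8, -31.0], [160.7, -96.7], [160.7, -30.5]] [112.75 -63.75]
elbow collar [[ 39.2 -49. ]
 [ 38.9 -22.4]] [[ 47.5 -36.5]] outl [[ 53.8 -59.8]
 [ 53.5 -14.1]] filt [[28.6 65.1]]
filter (0.45467492938041687, -0.0950135886669159) 0.02796313352882862
tin ((0.3454365134239197, -0.3142721652984619), 0.0284360833466053)
now [0.6756 0.3366 0.2605] yaw 137.1 q6 -2.06 t 44.5 -> d [-220.9 -431.6  -60.5] turn -16.1 op 1.00 gf 0.0
```

The carton is placed well (within 2 mm). The filter now reads at (0.455, −0.095), so it has moved about 3 cm, presumably the announced knock. I go above it and measure again with the wrist camera.

>>> play_rows --steps '[[[0, 0, -2, -15.8, -30.8, 0, 1], [0, 0, -2, -15.8, -30.8, 0, 1], [0, 0, -2, -15.8, -30.8, 0, 1], [0, 0, -2, -15.8, -30.8, 0, 1], [0, 0, -2, -15.8, -30.8, 0, 1], [0, 0, -2, -15.8, -30.8, 0, 1], [0, 0, -2, -15.8, -30.8, 0, 1], [0, 0, -2, -15.8, -30.8, 0, 1], [0, 0, -2, -15.8, -30.8, 0, 1], [0, 0, -2, -15.8, -30.8, 0, 1], [0, 0, -2, -15.8, -30.8, 0, 1], [0, 0, -2, -15.8, -30.8, 0, 1], [0, 0, -2, -15.8, -30.8, 0, 1], [0, 0, -2, -15.8, -30.8, 0, 1], [0, 0, 0, 0, 0, 0, 1], [0, 0, 0, 0, 0, 0, 1]]]'

```text
time: 46.48
tool_pos: [0.4552, -0.0935, 0.2626]
eef_rot: [0.522, -3.097, -0.002]
wrist_force: [-0.0, 0.1, -0.1]
opening: 1.0
grasp_force: 0.0
```

Run:
```python
from h import *
for n in('wrist','top'):
    d=snap(n); im=d['frame']; hsv=cv2.cvtColor(im,cv2.COLOR_BGR2HSV); g=im.max(2)
    for th in (60,130):
        P=blob(d,(hsv[...,1]<60)&(g>th),(.455,-.095,.08),.06,.08); c,r=cv2.minEnclosingCircle(P); print(n,th,'filter',c,r,cv2.contourArea(P)**.5*.564)
go(.455,-.095,109,.066)
cv2.imwrite('pics/w10.png',np.hstack([snap('wrist')['frame'][:, :],d['frame']])[:, :1024])
```

```text
wrist 60 filter (0.43876707553863525, -0.09786863625049591) 0.0336339995265007 0.030591121180913183
wrist 130 filter (0.44226670265197754, -0.09770657122135162) 0.03053545579314232 0.028667933314215372
top 60 filter (0.4456292986869812, -0.13830730319023132) 9.999999747378752e-05 0.0Traceback (most recent call last):
  File "<stdin>", line 5, in <module>
  File "h.py", line 40, in blob
    q=max(cs,key=cv2.contourArea)[:,0,:].astype(float); return onz(d,q,z).astype(np.float32)
      ~~~^^^^^^^^^^^^^^^^^^^^^^^^
ValueError: max() iterable argument is empty
```

The two cameras differ by 13 mm along x. I back off so that both see the filter unobstructed.

>>> play_rows --steps '[[[0, 0, 0, 50, 20, 0, 1], [0, 0, 0, 50, 20, 0, 1], [0, 0, 0, 30, 20, 0, 1], [0, 0, 0, 0, 0, 0, 1], [0, 0, 0, 0, 0, 0, 1]]]'

```text
time: 47.2
tool_pos: [0.5851, -0.0333, 0.2628]
eef_rot: [0.524, -3.096, -0.0]
wrist_force: [0.3, -0.0, -0.2]
opening: 0.999
grasp_force: 0.0
```

Run:
```python
from h import *
D=[snap(n) for n in('top','wrist')]; out=[]
for d in D:
    im=d['frame']; hsv=cv2.cvtColor(im,cv2.COLOR_BGR2HSV); g=im.max(2)
    for th in (80,130,160):
        try: P=blob(d,(hsv[...,1]<60)&(g>th),(.45,-.096,.08),.055,.08); c,r=cv2.minEnclosingCircle(P); e=cv2.minAreaRect(P); print(th,np.round(c,4),round(r,4),np.round(e[:2],4).tolist())
        except Exception as x: print(th,x)
    x,y=[int(v) for v in proj(d,(.45,-.096,.06))[0]]; w=50; y=max(y,w)
    out.append(cv2.resize(im[y-w:y+w,x-w:x+w],(390,390),interpolation=cv2.INTER_CUBIC)); print(x,y)
cv2.imwrite('pics/f.png',np.hstack(out))
```

```text
80 [ 0.4453 -0.0966] 0.031 [[0.4446, -0.098], [0.057, 0.0588]]
130 [ 0.4461 -0.0968] 0.029 [[0.4454, -0.0974], [0.0521, 0.0545]]
160 [ 0.4455 -0.0964] 0.025 [[0.4453, -0.0964], [0.0485, 0.0459]]
262 219
80 [ 0.459  -0.0903] 0.0271 [[0.4694, -0.0868], [0.0265, 0.0538]]
130 [ 0.4586 -0.0948] 0.0214 [[0.4655, -0.0924], [0.0155, 0.0425]]
160 [ 0.4582 -0.0949] 0.0214 [[0.4652, -0.0925], [0.0147, 0.0425]]
234 50
```

Top now gives (0.4455, −0.097) and the earlier wrist view (0.442, −0.098), so I use (0.444, −0.097) and grasp it high.

>>> play_rows --steps '[[[0, 0, 0, -47, -21, 0, 1], [0, 0, 0, -47, -21, 0, 1], [0, 0, 0, -47, -21.5, 0, 1], [0, 0, 0, 0, 0, 0, 1], [0, 0, 0, 0, 0, -45, 1], [0, 0, 0, 0, 0, -45, 1], [0, 0, 0, 0, 0, -45, 1], [0, 0, 0, 0, 0, -40, 1], [0, 0, 0, 0, 0, -20, 1], [0, 0, 0, 0, 0, 0, 1], [0, 0, 0, 0, 0, 0, -1], [0, 0, 0, 0, 0, 0, -1], [0, 0, 0, 0, 0, 0, -1], [0, 0, 0, 0, 0, 0, -1], [0, 0, 0, 0, 0, 0, -1], [0, 0, 0, 0, 0, 45, -1], [0, 0, 0, 0, 0, 45, -1], [0, 0, 0, 0, 0, 35, -1], [0, 0, 0, 0, 0, 0, -1], [0, 0, 0, 0, 0, 0, -1]]]' --force 40

```text
time: 49.8
tool_pos: [0.4432, -0.0968, 0.1911]
eef_rot: [0.522, -3.095, -0.003]
wrist_force: [-0.8, 0.2, -4.0]
opening: 0.737
grasp_force: 46.3
```

Run:
```python
from h import *
go(*t2w(SP['filter']),109,.071)
s=sense(); d=snap('wrist'); im=d['frame']; hsv=cv2.cvtColor(im,cv2.COLOR_BGR2HSV); g=im.max(2)
z=s['tool_pos'][2]+.014; P=blob(d,(hsv[...,1]<60)&(g>80),[*s['tool_pos'][:2],z],.045,z); print(cv2.minEnclosingCircle(P),cv2.minAreaRect(P))
```

```text
now [ 0.4432 -0.0968  0.1911] yaw 109.1 q6 -2.34 t 49.8 -> d [  41.   420.3 -120.1] turn -0.1 op 0.74 gf 46.3
((0.43553808331489563, -0.09909927845001221), 0.029012665152549744) ((0.435319185256958, -0.09911931306123734), (0.055539533495903015, 0.05539470911026001), 18.04217529296875)
```

>>> play_rows --steps '[[[0, 0, 0, 3.7, 35, 0, -1], [0, 0, 0, 3.7, 35, 0, -1], [0, 0, 0, 3.7, 35, 0, -1], [0, 0, 0, 3.7, 35, 0, -1], [0, 0, 0, 3.7, 35, 0, -1], [0, 0, 0, 3.7, 35, 0, -1], [0, 0, 0, 3.7, 35, 0, -1], [0, 0, 0, 3.7, 35, 0, -1], [0, 0, 0, 3.7, 35, 0, -1], [0, 0, 0, 3.7, 35, 0, -1], [0, 0, 0, 3.7, 35, 0, -1], [0, 0, 0, 3.7, 35, 0, -1], [0, 0, 0, 0, 0, 0, -1], [0, 0, 0, 0, 0, 0, -1], [0, 0, 0, 0, 0, 0, -1]]]'

```text
time: 51.72
tool_pos: [0.4886, 0.3215, 0.1922]
eef_rot: [0.52, -3.096, 0.001]
wrist_force: [0.2, -0.4, -3.1]
opening: 0.735
grasp_force: 46.4
```

Run:
```python
from h import *
x,y=t2w(SP['filter']); go(x+.0035,y+.001,109,.0725)
```

```text
now [0.4886 0.3215 0.1922] yaw 109.1 q6 -1.49 t 51.7 -> d [  -0.9    2.9 -119.7] turn -0.1 op 0.74 gf 46.4
```

>>> play_rows --steps '[[[0, 0, 0, -1, 3, -45, -1], [0, 0, 0, 0, 0, -40, -1], [0, 0, 0, 0, 0, -20, -1], [0, 0, 0, 0, 0, -10, -1], [0, 0, 0, 0, 0, -5, -1], [0, 0, 0, 0, 0, 0, -1], [0, 0, 0, 0, 0, 0, 1], [0, 0, 0, 0, 0, 0, 1], [0, 0, 0, 0, 0, 0, 1], [0, 0, 0, 0, 0, 0, 1], [0, 0, 0, 0, 0, 40, 1], [0, 0, 0, 0, 0, 45, 1], [0, 0, 0, 0, 0, 45, 1], [0, 0, 4, 30, 0, 45, 1], [0, 0, 4, 40, 0, 45, 1], [0, 0, 4, 40, 0, 20, 1], [0, 0, 4, 0, 0, 0, 1], [0, 0, 4, 0, 0, 0, 1], [0, 0, 4, 0, 0, 0, 1], [0, 0, 4, 0, 0, 0, 1]]]'

```text
time: 54.22
tool_pos: [0.5979, 0.3256, 0.3131]
eef_rot: [1.259, -2.878, -0.0]
wrist_force: [-0.7, -0.8, 0.2]
opening: 0.995
grasp_force: 0.0
```

>>> play_rows --steps '[[[0, 0, 0, 0, 0, 0, 1], [0, 0, 0, 0, 0, 0, 1]]]'

```text
time: 54.48
tool_pos: [0.5979, 0.3256, 0.3132]
eef_rot: [1.255, -2.88, -0.0]
wrist_force: [-0.6, 0.0, 0.7]
opening: 1.004
grasp_force: 0.0
```

Run:
```python
from h import *
go(0,0,0)
d=snap('wrist'); cv2.imwrite('pics/w11.png',cv2.resize(d['frame'],(800,600)))
```

```text
now [0.5979 0.3256 0.3132] yaw 137.1 q6 -2.04 t 54.5 -> d [-597.9 -325.6    0. ] turn 42.9 op 1.00 gf 0.0
```

View pics/w11.png

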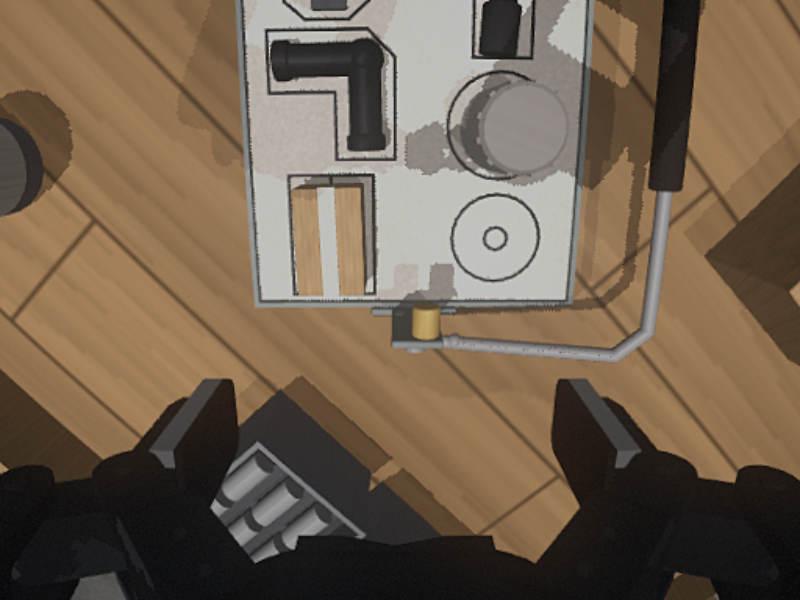

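This shows filter, elbow and carton in their outlines (filter top at (525,126), carton (293–365, 187–296)). The handle grip runs along column ~675. I check positions and the handle angle by ray.

Run:
```python
from h import *
d=snap('wrist')
W=lambda p,z:(w2t(onz(d,np.array(p)*.64,z))*1e3).round(1)
print('filter',W([(525,126)],.084),'outl',W([(497,126)],.004))
a=W([(293,188),(363,185),(293,296),(366,296)],.044); b=W([(289,175),(376,175),(295,293),(375,293)],.004); print('carton',a.tolist(),a.mean(0),b.mean(0))
print('elbow -y leg',W([(285,39),(285,80)],.0185),'end',W([(273,60)],.0185),'x leg',W([(347,140),(384,140)],.0185),'out',W([(267,30),(267,93),(336,158),(395,158)],.004))
# handle angle: ray at grip end centre (669,185) -> points with radius 165 about hinge
for px in [(669,180),(676,90)]:
    v=ray(d,np.array(px)*.64)[0]
    for z in np.arange(.03,.14,.01):
        q=w2t((d['o']+v*((z-d['o'][2])/v[2]))[:2])[0]; print(px,round(z,3),(q*1e3).round(1),'r',round(1e3*np.hypot(q[1],z-.045),1)) if abs(np.hypot(q[1],z-.045)-.165)<.012 else 0
```

```text
filter [[29.9 65.9]] outl [[28.7 63.1]]
carton [[72.0, -87.0], [70.1, -37.3], [151.9, -91.0], [151.9, -36.4]] [111.475 -62.925] [113.55  -63.725]
elbow -y leg [[-32.1 -93.2]
 [ -3.8 -94.3]] end [[ -17.8 -102.5]] x leg [[ 39.3 -50.1]
 [ 39.4 -22.8]] out [[ -41.2 -109.2]
 [   4.  -111.2]
 [  52.9  -60.1]
 [  53.1  -14.7]]
(669, 180) 0.06 [ 63.6 175.1] r 175.7
(669, 180) 0.07 [ 62.8 169.9] r 171.7
(669, 180) 0.08 [ 62.1 164.8] r 168.4
(669, 180) 0.09 [ 61.4 159.6] r 165.8
(669, 180) 0.1 [ 60.6 154.5] r 164.0
(669, 180) 0.11 [ 59.9 149.3] r 162.9
(669, 180) 0.12 [ 59.1 144.2] r 162.5
(669, 180) 0.13 [ 58.4 139. ] r 163.0
(669, 180) 0.14 [ 57.7 133.9] r 164.2
(676, 90) 0.06 [  3.5 173.4] r 174.1
(676, 90) 0.07 [  4.4 168.3] r 170.2
(676, 90) 0.08 [  5.3 163.2] r 167.0
(676, 90) 0.09 [  6.2 158.1] r 164.4
(676, 90) 0.1 [  7. 153.] r 162.6
(676, 90) 0.11 [  7.9 147.9] r 161.6
(676, 90) 0.12 [  8.8 142.8] r 161.3
(676, 90) 0.13 [  9.7 137.7] r 161.8
(676, 90) 0.14 [ 10.6 132.6] r 163.1
```

All parts are inside their outlines with good margins. Now the handle: triangulate the grip from the top view and this one.

Run:
```python
from h import *
d=snap('top'); im=d['frame']; g=im.max(2)
A=[]
P0=np.array([*t2w((0,.16)),.085])
k=np.zeros(g.shape,np.uint8); q=proj(d,[[*t2w((sx*.085,.16+sy*.022)),.085] for sx,sy in((-1,-1),(1,-1),(1,1),(-1,1))]); cv2.fillPoly(k,[q.astype(np.int32)],1)
cs,_=cv2.findContours((g<45).astype(np.uint8)&k,cv2.RETR_EXTERNAL,cv2.CHAIN_APPROX_NONE); r=cv2.minAreaRect(max(cs,key=cv2.contourArea)); print(r)
for z in (.045,.06,.07,.08,.09,.1):
    y=w2t(onz(d,[r[0]],z))[0]; print(z,(y*1e3).round(1),'r',round(1e3*np.hypot(y[1],z-.045),1))
go(*t2w((0,.160)),TY+90,.16)
```

```text
((91.63842010498047, 236.33285522460938), (52.318389892578125, 9.754274368286133), 45.97102355957031)
0.045 [ 10.4 168.5] r 168.5
0.06 [  6.4 163.7] r 164.4
0.07 [  3.8 160.6] r 162.5
0.08 [  1.1 157.4] r 161.3
0.09 [ -1.5 154.3] r 160.7
0.1 [ -4.2 151.1] r 160.8
now [0.5979 0.3256 0.3133] yaw 137.1 q6 -2.04 t 54.6 -> d [-201.6   41.3 -153.3] turn -0.0 op 1.00 gf 0.0
```

>>> play_rows --steps '[[[0, 0, 0, -34, 7, 0, 0.4], [0, 0, 0, -34, 7, 0, 0.4], [0, 0, 0, -34, 7, 0, 0.4], [0, 0, 0, -34, 7, 0, 0.4], [0, 0, 0, -34, 7, 0, 0.4], [0, 0, 0, -32, 6.5, 0, 0.4], [0, 0, 0, 0, 0, -45, 0.4], [0, 0, 0, 0, 0, -45, 0.4], [0, 0, 0, 0, 0, -45, 0.4], [0, 0, 0, 0, 0, -45, 0.4], [0, 0, 0, 0, 0, -25, 0.4], [0, 0, 0, 0, 0, -17, 0.4], [0, 0, 0, 0, 0, 0, 0.4], [0, 0, 0, 0, 0, 0, 0.4]]]'

```text
time: 56.38
tool_pos: [0.3969, 0.3677, 0.0927]
eef_rot: [-1.255, 2.877, 0.001]
wrist_force: [0.1, -0.3, 0.6]
opening: 0.698
grasp_force: 0.0
```

Run:
```python
from h import *
go(*t2w((0,.160)),TY+90,.091); print(w2t(sense()['tool_pos'][:2]),sense()['wrist_force'])
d=snap('wrist'); cv2.imwrite('pics/g.png',d['frame'])
```

```text
now [0.3969 0.3677 0.0927] yaw 137.1 q6 -1.83 t 56.4 -> d [-0.6 -0.8 -1.7] turn -0.0 op 0.70 gf 0.0
[[0.00096451 0.16009417]] [ 0.13160787 -0.31717626  0.6217053 ]
```

No contact so far. I close softly and watch the forces.

>>> play_rows --steps '[[[0, 0, 0, 0, 0, -1.5, 0], [0, 0, 0, 0, 0, 0, -1], [0, 0, 0, 0, 0, 0, -1], [0, 0, 0, 0, 0, 0, -1], [0, 0, 0, 0, 0, 0, -1], [0, 0, 0, 0, 0, 0, -1], [0, 0, 0, 0, 0, 0, -1]]]' --force 35

```text
time: 57.3
tool_pos: [0.3967, 0.3667, 0.09]
eef_rot: [-1.256, 2.878, -0.002]
wrist_force: [4.2, -3.3, -1.0]
opening: 0.244
grasp_force: 34.2
```

Run:
```python
from h import *
s=sense(); p=s['tool_pos']; print(p,w2t(p[:2])*1e3,s['wrist_force'],s['opening']*85,s['grasp_force'])
y0=np.array([0,0.])
th0=.24
pr=None
u=np.array([-np.sin(np.radians(TY)),np.cos(np.radians(TY))])
for th in np.r_[.24,.32:1.6:.083,1.571]:
    q=np.r_[u*.165*np.cos(th),.045+.165*np.sin(th)]*1e3
    if pr is not None: print(round(th,2),(q-pr).round(1))
    pr=q
```

```text
[0.39673837 0.36670858 0.09000007] [[1.51619503e-01 1.59533101e+02]] [ 4.16364507 -3.30944684 -0.98007379] 20.767957736054875 34.23068404197693
0.32 [ 2.7 -2.5 12.7]
0.4 [ 3.5 -3.3 12.8]
0.49 [ 4.3 -4.  12.4]
0.57 [ 5.  -4.7 11.8]
0.65 [ 5.7 -5.3 11.2]
0.74 [ 6.4 -6.  10.5]
0.82 [ 7.  -6.5  9.8]
0.9 [ 7.6 -7.1  8.9]
0.98 [ 8.1 -7.5  8. ]
1.07 [ 8.6 -8.   7.1]
1.15 [ 9.  -8.3  6.1]
1.23 [ 9.3 -8.7  5.1]
1.32 [ 9.6 -8.9  4. ]
1.4 [ 9.8 -9.1  2.9]
1.48 [ 9.9 -9.2  1.8]
1.57 [10.  -9.3  0.6]
1.57 [ 0.7 -0.7  0. ]
```

The bar is gripped (about 22 mm). I start along the arc.

>>> play_rows --steps '[[[0, 0, 0, 2.7, -2.5, 12.7, -1], [0, 0, 0, 3.5, -3.3, 12.8, -1], [0, 0, 0, 4.3, -4, 12.4, -1], [0, 0, 0, 5, -4.7, 11.8, -1], [0, 0, 0, 5.7, -5.3, 11.2, -1]]]'

```text
time: 57.92
tool_pos: [0.416, 0.3487, 0.1508]
eef_rot: [1.253, -2.879, -0.008]
wrist_force: [-0.5, 6.5, -4.3]
opening: 0.244
grasp_force: 34.5
```

Run:
```python
from h import *
s=sense(); p=s['tool_pos']; t=w2t(p[:2])[0]; print(p,t*1e3,s['wrist_force'],s['opening']*85,s['grasp_force'],'th',np.arctan2(p[2]-.006-.045,t[1]),np.hypot(p[2]-.051,t[1]))
```

```text
[0.4159905  0.3486868  0.15082815] [5.52153775e-02 1.33162289e+02] [-0.47653677  6.45295778 -4.33260209] 20.760535467067637 34.54274654388428 th 0.6432916654752793 0.16642672240823486
```

>>> play_rows --steps '[[[0, 0, 0, 6.4, -6, 10.5, -1], [0, 0, 0, 7, -6.5, 9.8, -1], [0, 0, 0, 7.6, -7.1, 8.9, -1], [0, 0, 0, 8.1, -7.5, 8, -1], [0, 0, 0, 8.6, -8, 7.1, -1], [0, 0, 0, 9, -8.3, 6.1, -1], [0, 0, 0, 9.3, -8.7, 5.1, -1], [0, 0, 0, 9.6, -8.9, 4, -1], [0, 0, 0, 9.8, -9.1, 2.9, -1], [0, 0, 0, 9.9, -9.2, 1.8, -1], [0, 0, 0, 10, -9.3, 0.6, -1], [0, 0, 0, 0.7, -0.7, 0, -1], [0, 0, 0, 0, 0, 0, -1]]]'

```text
time: 59.55
tool_pos: [0.5133, 0.259, 0.2191]
eef_rot: [-1.255, 2.879, 0.005]
wrist_force: [-1.7, -0.5, 8.4]
opening: 0.245
grasp_force: 37.6
```

Run:
```python
from h import *
s=sense(); p=s['tool_pos']; t=w2t(p[:2])[0]; print(p,t*1e3,s['wrist_force'],s['opening']*85,s['grasp_force'],'th',np.arctan2(p[2]-.006-.045,t[1]),np.hypot(p[2]-.051,t[1]))
```

```text
[0.5133416  0.2590104  0.21913489] [0.63233838 0.80383439] [-1.73370737 -0.4811765   8.41330529] 20.79238854008472 37.640960812568665 th 1.566015473350635 0.1681368119399863
```

It is upright. A small extra push seats it, then I release and go straight up and clear.

>>> play_rows --steps '[[[0, 0, 0, 2, -2, 0, -1], [0, 0, 0, 0, 0, 0, -1], [0, 0, 0, 0, 0, 0, -1], [0, 0, 0, -1.5, 1.5, 0, -1], [0, 0, 0, 0, 0, 0, 0.6], [0, 0, 0, 0, 0, 0, 0.6], [0, 0, 0, 0, 0, 0, 0.6], [0, 0, 0, 0, 0, 0, 0.6], [0, 0, 0, 0, 0, 30, 0.6], [0, 0, 0, 0, 0, 45, 0.6], [0, 0, 0, 0, 0, 45, 0.6], [0, 0, 0, 40, -30, 0, 0.6], [0, 0, 0, 40, -40, 0, 0.6], [0, 0, 0, 40, -40, 0, 0.6], [0, 0, 0, 0, -50, 0, 0.6], [0, 0, 0, 0, -50, 0, 0.6], [0, 0, 0, 0, -50, 0, 0.6], [0, 0, 0, 0, 0, 0, 0.6], [0, 0, 0, 0, 0, 0, 0.6]]]'

```text
time: 61.92
tool_pos: [0.6336, -0.0023, 0.3353]
eef_rot: [1.255, -2.88, -0.001]
wrist_force: [0.6, 0.2, 0.1]
opening: 0.796
grasp_force: 0.0
```

Run:
```python
from h import *
print(sense()['tool_pos'],sense()['wrist_force'])
for n in('top','scene'):
    d=snap(n); g=d['frame'].max(2)
    # grip: dark bar expected at tray y=0, z=.21
    q=proj(d,[[*t2w((sx*.08,sy*.02)),.21] for sx,sy in((-1,-1),(1,-1),(1,1),(-1,1))]); k=np.zeros(g.shape,np.uint8); cv2.fillPoly(k,[q.astype(np.int32)],1)
    cs,_=cv2.findContours((g<50).astype(np.uint8)&k,cv2.RETR_EXTERNAL,cv2.CHAIN_APPROX_NONE)
    r=cv2.minAreaRect(max(cs,key=cv2.contourArea)); print(n,r,'tray xy mm at z.21',(w2t(onz(d,[r[0]],.21))*1e3).round(1))
d=snap('top'); im=d['frame']; hsv=cv2.cvtColor(im,cv2.COLOR_BGR2HSV); g=im.max(2); x=lambda m,X,r,z:(w2t(blob(d,m,[*t2w(X),z],r,z))*1e3)
for nm,m,X,r,z in (('filter',(hsv[...,1]<60)&(g>90),SP['filter'],.036,.084),('pad',g<110,SP['pad'],.05,.022),('coil',g<50,SP['coil'],.075,.02),('elbow',g<50,SP['elbow'],.055,.0185),('carton',hsv[...,1]>90,SP['carton'],.05,.044)):
    try: P=x(m,X,r,z); print(nm,P.min(0).round(0),P.max(0).round(0),((P.min(0)+P.max(0))/2).round(0))
    except Exception as e: print(nm,e)
```

```text
[ 0.63358885 -0.0022695   0.33530539] [0.6218444  0.22321769 0.0780704 ]
top ((116.54696655273438, 193.6077423095703), (61.2474365234375, 12.63599967956543), 48.012786865234375) tray xy mm at z.21 [[-4.7  2.7]]
scene ((356.20001220703125, 158.10000610351562), (39.80200958251953, 5.366562843322754), 26.56505012512207) tray xy mm at z.21 [[-0.4 -1. ]]
filter [ 2. 37.] [ 67. 100.] [34. 68.]
pad [-152. -113.] [-54. -17.] [-103.  -65.]
coil [-65.  35.] [-19.  69.] [-42.  52.]
elbow [-24. -66.] [ 49. -26.] [ 12. -46.]
carton [ 65. -64.] [154. -39.] [109. -52.]
```

```bash
python3 -c "
from h import *
print(ticket.sign_off())"
```

```text
the job is handed in; nothing more can be done
None
```

The job is handed in: filter, coil, elbow, brake pad and carton lie in their outlines, the pulley's stays empty because I saw none on the bench, and the handle was then raised upright to its stop and read upright afterwards.

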